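# Change the batch of bonded eyepieces under the UV curing lamp

### The job

The eyepiece loupes in the curing dish are cured: slide the lamp driver's dimmer fully off, then swing the lamp arm fully aside to its stop, put the cured loupes upright into the parts tray, one to a compartment, and stand the fresh loupes from the tray upright in the curing dish. Then swing the lamp fully back over the dish to its stop and slide the dimmer up to the long line of its scale; the light must never be turned up while the lamp is swung away from the dish. Leave the jars and the tweezers where they are.

Things in the scene. Friction and masses are not known exactly. Their poses are not given: they have to be found in the camera images.
- station: fixed white curing station: round base 140 mm across under the curing dish, with a wing to the left rear that carries the post (19 mm thick, top 172 mm above the bench, axis 133 mm from the dish centre; the arm collar on it is 34 mm across). Origin on the bench under the dish centre; its x axis points away from the robot, y to the left at yaw 0.
- dish_centre (a point): centre of the inner floor of the round aluminium curing dish, 15 mm above the bench; the floor is 123 mm across inside and the upright rim round it is 4.5 mm thick and rises 7 mm above the floor (22 mm above the bench).
- lamp (a joint): angle of the lamp's swing arm about the upright post, rad: 0 = end stop with the lamp head centred over the dish, growing clockwise seen from above to 2.14 = the other end stop, fully aside, to the left of dish and tray. Stays where it is left; light friction (about 1 N at the knob).
- lamp_hinge (a point): point on the arm's upright turning axis (the post), 167 mm above the bench; fixed to the station.
- lamp_knob (a point): mid height of the black upright round knob on top of the lamp head, 170 mm above the bench, 133 mm from the hinge axis; knob 24 mm in diameter, from 146 to 185 mm above the bench. The white lamp head below it, 88 mm across, spans 86 to 143 mm above the bench and swings with the arm: with it over the dish there is no room to work there from above.
- driver: fixed grey lamp driver box 94 x 140 x 46 mm (depth x width x height); origin at the centre of its underside, x away from the robot, y to the left at yaw 0. On its top a slot runs along y with a slide dimmer.
- dimmer (a joint): slide dimmer position, m: 0 = off, end stop at the left (box +y; thin end of the printed wedge), growing to 0.080 = full, end stop at the right (box -y). The long scale line (the others are short) is at 0.060. Stays where it is left; friction 1.5 N.
- dimmer_cap (a point): centre of the top of the dimmer's grey cap, 68 mm above the bench; the cap is 16 mm along the slot, 24 mm across it and 18 mm high, its underside 4 mm above the panel, which is 46 mm above the bench.
- tray: fixed grey parts tray 123 x 123 mm, 14 mm high, with a cross of dividers making four square compartments 57 mm wide; walls and dividers 3 mm thick, floor 3 mm; origin at the centre of its underside.
- cell_0 (a point): centre of the floor of the tray's near left compartment, 3 mm above the bench.
- cell_1 (a point): centre of the floor of the tray's near right compartment, 3 mm above the bench.
- cell_2 (a point): centre of the floor of the tray's far left compartment, 3 mm above the bench.
- cell_3 (a point): centre of the floor of the tray's far right compartment, 3 mm above the bench.
- fresh_a: black barrel-shaped eyepiece loupe, 38 mm across and 34 mm high (straight-sided up to 32 mm), standing upright; origin at the centre of its underside, z up along the barrel, yaw meaningless; 30 to 65 g; all loupes look alike. At the start one of those waiting in the parts tray (freshly bonded, not yet cured); may be absent.
- fresh_b: black barrel-shaped eyepiece loupe, 38 mm across and 34 mm high (straight-sided up to 32 mm), standing upright; origin at the centre of its underside, z up along the barrel, yaw meaningless; 30 to 65 g; all loupes look alike. At the start one of those waiting in the parts tray (freshly bonded, not yet cured); may be absent.
- fresh_c: black barrel-shaped eyepiece loupe, 38 mm across and 34 mm high (straight-sided up to 32 mm), standing upright; origin at the centre of its underside, z up along the barrel, yaw meaningless; 30 to 65 g; all loupes look alike. At the start one of those waiting in the parts tray (freshly bonded, not yet cured); may be absent.
- fresh_d: black barrel-shaped eyepiece loupe, 38 mm across and 34 mm high (straight-sided up to 32 mm), standing upright; origin at the centre of its underside, z up along the barrel, yaw meaningless; 30 to 65 g; all loupes look alike. At the start one of those waiting in the parts tray (freshly bonded, not yet cured); may be absent.
- cured_a: black barrel-shaped eyepiece loupe, 38 mm across and 34 mm high (straight-sided up to 32 mm), standing upright; origin at the centre of its underside, z up along the barrel, yaw meaningless; 30 to 65 g; all loupes look alike. At the start one of those in the curing dish under the lamp (already cured); may be absent.
- cured_b: black barrel-shaped eyepiece loupe, 38 mm across and 34 mm high (straight-sided up to 32 mm), standing upright; origin at the centre of its underside, z up along the barrel, yaw meaningless; 30 to 65 g; all loupes look alike. At the start one of those in the curing dish under the lamp (already cured); may be absent.
- cured_c: black barrel-shaped eyepiece loupe, 38 mm across and 34 mm high (straight-sided up to 32 mm), standing upright; origin at the centre of its underside, z up along the barrel, yaw meaningless; 30 to 65 g; all loupes look alike. At the start one of those in the curing dish under the lamp (already cured); may be absent.
- microscope: fixed stereo microscope standing between the curing station (left) and the driver (right), about 280 mm wide over its base and 355 mm high, its eyepieces reaching towards the robot to about 0.33 m from the base axis; go round it. A shelf begins 0.71 m ahead of the robot, its underside 0.42 m above the bench.
- jar_amber: amber glass adhesive bottle with black cap, 46 mm across, 86 mm high, origin at its underside; leave alone.
- jar_white: white jar with ribbed lid, 53 mm across, 60 mm high, origin at its underside; leave alone.
- tweezers_black: black tweezers lying on the bench, 125 mm long, 9 mm high, origin at the underside of the middle; leave alone.

How it is judged (in metres and radians):
On the way, in this order (a step that is already met when the one before it is completed fails the run):
1. the dimmer is slid fully off (value of joint dimmer below 0.008 m), for 0.2 s.
2. with the dimmer off, the lamp arm is swung fully aside (value of joint lamp above 1.94 rad and value of joint dimmer below 0.008 m), for 0.2 s.
3. every cured loupe stands in a compartment of the tray and every fresh loupe stands in the curing dish (x of cured_a in the frame of tray between -0.052 and 0.052 m and y of cured_a in the frame of tray between -0.052 and 0.052 m and z of each of cured_a, cured_b, cured_c in the frame of tray below 0.007 m and angle between each of cured_a, cured_b, cured_c, fresh_a, fresh_b, fresh_c, fresh_d's own z axis and vertical below 0.15 rad and linear speed of each of cured_a, cured_b, cured_c, fresh_a, fresh_b, fresh_c, fresh_d below 0.03 m/s and x of cured_b in the frame of tray between -0.052 and 0.052 m and y of cured_b in the frame of tray between -0.052 and 0.052 m and x of cured_c in the frame of tray between -0.052 and 0.052 m and y of cured_c in the frame of tray between -0.052 and 0.052 m and horizontal distance between each of fresh_a, fresh_b, fresh_c, fresh_d and dish_centre below 0.05 m and z of fresh_a in the frame of dish_centre between -0.005 and 0.004 m and z of fresh_b in the frame of dish_centre between -0.005 and 0.004 m and z of fresh_c in the frame of dish_centre between -0.005 and 0.004 m and z of fresh_d in the frame of dish_centre between -0.005 and 0.004 m and value of joint dimmer below 0.008 m), for 0.3 s.
4. the lamp is swung back over the dish to its stop, the dimmer still off (value of joint lamp below 0.12 rad and value of joint dimmer below 0.008 m), for 0.2 s.
5. the dimmer is slid up to the long line (value of joint dimmer between 0.054 and 0.066 m), for 0.2 s.
At the end, for the whole second after the job is handed in: Cured loupes stand upright on the floor of tray compartments, fresh ones on the floor of the curing dish inside its rim; the lamp is within 0.12 rad of its stop over the dish, the dimmer within 6 mm of the long line (off: within 8 mm of its stop; aside: within 0.2 rad of that stop) (all of step 5 and x of cured_a in the frame of tray between -0.052 and 0.052 m and y of cured_a in the frame of tray between -0.052 and 0.052 m and z of each of cured_a, cured_b, cured_c in the frame of tray below 0.007 m and angle between each of cured_a, cured_b, cured_c, fresh_a, fresh_b, fresh_c, fresh_d's own z axis and vertical below 0.15 rad and x of cured_b in the frame of tray between -0.052 and 0.052 m and y of cured_b in the frame of tray between -0.052 and 0.052 m and x of cured_c in the frame of tray between -0.052 and 0.052 m and y of cured_c in the frame of tray between -0.052 and 0.052 m and horizontal distance between each of fresh_a, fresh_b, fresh_c, fresh_d and dish_centre below 0.05 m and z of fresh_a in the frame of dish_centre between -0.005 and 0.004 m and z of fresh_b in the frame of dish_centre between -0.005 and 0.004 m and z of fresh_c in the frame of dish_centre between -0.005 and 0.004 m and z of fresh_d in the frame of dish_centre between -0.005 and 0.004 m and value of joint lamp below 0.12 rad); the robot touches nothing.
It fails at once if the dimmer is up (beyond 20 mm) while the lamp is swung more than 0.3 rad away from the dish (value of joint dimmer above 0.02 m and value of joint lamp above 0.3 rad).
It fails at once if a bystander (jar, bottle or tweezers) is moved more than 30 mm (distance of any of jar_amber, jar_white, tweezers_black from where it was at the start of the episode above 0.03 m).
Of fresh_a, fresh_b, fresh_c, fresh_d only 2 to 3 are there at a start; the rules pass over those that are not, and their reading is None.
Of cured_a, cured_b, cured_c only 2 to 3 are there at a start; the rules pass over those that are not, and their reading is None.
At some moment in a run one of fresh_a, fresh_b, fresh_c, fresh_d, cured_a, cured_b, cured_c may be knocked a few centimetres aside while the robot is not near it.
It also fails if it takes over 184 s, if anything falls off the work surface, if the arm or the gripper's body presses on something with over 40 N, if the wrist force passes 120 N, or if a joint passes its speed limit or range.

### The arm

A 7-joint arm with a two-finger parallel gripper is mounted at the origin on a cart in front of the work surface, level with it; the furniture and walls round the work are solid. World frame = base frame: x ahead of the robot, y to its left, z up, the work surface at z = 0. Lengths are in m, angles in degrees, forces in N, time in s.
With the tool pointing down it reaches from about 0.4 to 0.85 m from the base axis. Payload 4.5 kg.
Tool frame: the origin (TCP) lies between the finger pads; the fingertips stand 8 mm ahead of it and the grasp point (between the pads) lies 11 mm behind it; z points along the fingers, y is the line along which they close (so a half turn about z gives the same grasp; the last joint's range is limited). The gripper opens to 85 mm and grips with 20 to 120 N. Pads are 22 mm wide; open, the fingers measure 114 mm over their backs; the gripper's body (76 mm by 85 mm) begins 54 mm behind the grasp point. The pads swing forward as they close: fully open they stand 13 mm farther back than shut.
Start: joints at [-70.141, 39.483, -11.15, 89.685, 9.013, 51.709, -12.324], TCP at [0.192, 0.595, 0.239] pointing down, gripper open.
Joint ranges: [-172.22, 172.22], [-26.19, 119.32], [-84.43, 86.54], [7.71, 146.69], [-57.33, 237.33], [2.42, 119.75], [-152.13, 152.13]. Speed limits (degrees/s): [147.25, 147.25, 180, 180, 180, 180, 180].

### API

Orientations are given as a 3x3 rotation matrix whose columns are the frame's x, y, z axes.
In Python, from workcell import get_state, vision, order, recognise, tip_of gives the robot as it stands.
- The arm moves only by the shell command python3 -m crank 'ROWS'. ROWS is text: rows parted by semicolons, each of 7 numbers parted by spaces: the shift along the tool's x, y, z in units of 25 mm (1.0 is 25 mm), then the turn, a rotation vector about the tool's x, y, z in degrees, then the closure in counts, from 0 (fully open) to 255 (shut). In form: dx dy dz ax ay az claw; .... A call has 1 to 10 rows; each row is the pose to reach, as a shift and turn from the pose commanded when the call began, along the tool's axes at that moment; what a row does not reach only later rows make up. A row lasts 1/12 s, in which the tool goes at most 41.7 mm and 7.16 degrees, less where a joint would pass 70% of its speed; a pose out of reach is approached as far as the arm can. A call with a gripper value outside its range is refused whole. The fingers move at their own pace and stop on an object; the grip force is fixed at half the most. Time passes only in rows, so rows that repeat a pose let the fingers close. It gives the time, the measured TCP pose, the force, the opening and the grip force at its end, in the units of the state.
- get_state(): the state, without advancing time (a new reading comes with each control period).
- vision.grab_frame(name): name is "scene" or "top"; returns (picture, depth): 400x640x3 uint8, red, green, blue; 400x640 float32, m along the optical axis (not along the pixel's ray), 0 where there is no reading.
- vision.get_calibration(name): a dict with "fov_y" (degrees; the focal length in pixels is half the picture's height over the tangent of half this angle, whatever the lens; pixels are square), "cx", "cy" (the principal point, pixels), "dist" ([k1, k2, p1, p2, k3] as OpenCV has them; the pictures are not rectified), "rvec" (rotation vector, rad) and "tvec" (3), from world to camera coordinates, as OpenCV has them. Camera axes: x right, y down, z forward; pixel columns grow to the right and rows downward; lengths in m; the calibration is good to about 2 mm. A picture is of the moment at which its call begins. get_calibration takes no time and is no camera call.
- order.job_done(): hands the job in; it is judged then, once.
Trained networks look in the newest picture that a camera, given by its name, has taken for a name from the list of things; names that differ only in an ending like _2 or _b are one class to them, and where a whole thing is asked for, a point or a joint stands for the part that bears it (a point fixed in the world has none). Each returns a list of dicts, best first, with "score" (0 to 1); they miss things now and then, are a little off and sometimes report something else, mostly with a low value. They report only what shows in the picture. A call takes as long as a camera call.
- recognise(target, camera): "at" ([column, row] in pixels, amid what is visible of it).
- tip_of(target, camera): "at" ([column, row] in pixels: a listed point, or the origin of a listed thing).
The state is a dict: "clock": time; "qpos": joint angles; "qd": joint speeds; "effort": joint torques, N m; "ee_pos": TCP position; "ee_rot": TCP orientation; "ft_force": force on the tool from outside, world axes, zero at the start; "moment": the same for the moment, N m; "gripper_width": finger opening in m; "grip_force": force on a finger pad.
Only numpy, scipy, OpenCV 4.12 (cv2) and the standard library are available. Lean on these libraries where they do the work, as an engineer would, in place of code of your own. Each camera call takes 0.05 s, during which the arm holds its last target. There are 200 camera calls.

## Working session

There is one attempt and no reset: what is moved stays moved. The work goes in short steps, Python scripts to look and compute and a shell command to move; the robot and the scene stay as the last step left them, time stands still between calls to the robot, and variables do not carry over. Pictures are saved under pics/ and viewed, at most 14 in all, crops included, and the job is handed in when it is done.

```bash
ls; mkdir -p pics; cat > h.py <<'E'
import numpy as np, cv2
from workcell import get_state, vision, order, recognise, tip_of
def cal(n):
    c=vision.get_calibration(n); f=200/np.tan(np.radians(c["fov_y"]/2))
    K=np.array([[f,0,c["cx"]],[0,f,c["cy"]],[0,0,1]]); return K,np.array(c["dist"],float),cv2.Rodrigues(np.array(c["rvec"],float))[0],np.array(c["tvec"],float)
def ray(n,px):
    K,d,R,t=cal(n); u=cv2.undistortPoints(np.array([[px]],float),K,d)[0,0]
    return -R.T@t, R.T@np.array([u[0],u[1],1])
def onz(n,px,z):
    o,d=ray(n,px); return o+d*(z-o[2])/d[2]
def proj(n,p):
    K,d,R,t=cal(n); return cv2.projectPoints(np.array([p],float),cv2.Rodrigues(R)[0],t,K,d)[0][0,0]
def cloud(n,dep):
    K,d,R,t=cal(n); h,w=dep.shape; g=np.stack(np.meshgrid(np.arange(w),np.arange(h)),-1).reshape(-1,1,2).astype(float)
    u=cv2.undistortPoints(g,K,d)[:,0]; P=np.c_[u,np.ones(len(u))]*dep.reshape(-1,1); W=(P-t)@R
    W[dep.ravel()==0]=np.nan; return W.reshape(h,w,3)
def save(n,f):
    im,dp=vision.grab_frame(n); cv2.imwrite("pics/"+f+".png",im[:,:,::-1]); return im,dp
def go(p):
    "shift of TCP to world p, in tool axes and row units"
    s=get_state(); return np.round(np.array(s["ee_rot"]).T@(np.array(p)-s["ee_pos"])/.025,2)
E
python3 - <<'E'
from h import *
s=get_state(); print(s["clock"],np.round(s["ee_pos"],4),np.round(s["ee_rot"],3),s["gripper_width"])
Z=dict(dish_centre=.015,lamp_knob=.17,dimmer_cap=.068,lamp_hinge=.167,cell_0=.003,cell_1=.003,cell_2=.003,cell_3=.003,fresh_a=.003,jar_amber=0,jar_white=0,tweezers_black=0,driver=0,tray=0,station=0)
for n in("scene","top"):
    save(n,n+"0"); print(n,"cam",np.round(ray(n,[320,200]),3).tolist())
    for k,z in Z.items():
        for r in tip_of(k,n)[:8]:
            if r["score"]>.3: print(k,round(r["score"],2),np.round(r["at"]),np.round(onz(n,r["at"],z)[:2],3))
print(get_state()["clock"])
E
```

```text
pics
0.0 [0.1922 0.594  0.2385] [[-0.952  0.308 -0.   ]
 [ 0.308  0.952 -0.002]
 [-0.    -0.002 -1.   ]] 0.08554853564326355
scene cam [[-0.297, -0.572, 1.082], [0.549, 0.437, -0.713]]
dish_centre 0.58 [291. 175.] [0.564 0.223]
lamp_knob 0.73 [285. 137.] [0.557 0.225]
dimmer_cap 0.67 [258. 198.] [0.391 0.198]
dimmer_cap 0.49 [444. 276.] [ 0.449 -0.358]
lamp_hinge 0.8 [265. 113.] [0.614 0.356]
lamp_hinge 0.47 [238. 188.] [0.322 0.193]
cell_0 0.98 [229. 203.] [0.369 0.307]
cell_0 0.94 [254. 200.] [0.423 0.254]
cell_0 0.83 [240. 209.] [0.369 0.262]
cell_0 0.64 [239. 193.] [0.417 0.312]
cell_1 0.98 [229. 203.] [0.369 0.307]
cell_1 0.94 [254. 200.] [0.423 0.254]
cell_1 0.83 [240. 209.] [0.369 0.262]
cell_1 0.64 [239. 193.] [0.417 0.312]
cell_2 0.98 [229. 203.] [0.369 0.307]
cell_2 0.94 [254. 200.] [0.423 0.254]
cell_2 0.83 [240. 209.] [0.369 0.262]
cell_2 0.64 [239. 193.] [0.417 0.312]
cell_3 0.98 [229. 203.] [0.369 0.307]
cell_3 0.94 [254. 200.] [0.423 0.254]
cell_3 0.83 [240. 209.] [0.369 0.262]
cell_3 0.64 [239. 193.] [0.417 0.312]
fresh_a 0.65 [238. 190.] [0.425 0.325]
fresh_a 0.59 [2
[... 1048 characters left out ...]
44. 237.] [0.363 0.25 ]
cell_3 0.9 [228. 233.] [0.375 0.304]
cell_3 0.82 [229. 217.] [0.426 0.301]
cell_3 0.82 [243. 216.] [0.428 0.255]
cell_3 0.69 [244. 237.] [0.363 0.25 ]
fresh_a 0.73 [236. 227.] [0.393 0.276]
fresh_a 0.66 [246. 214.] [0.434 0.247]
fresh_a 0.57 [244. 234.] [0.372 0.252]
fresh_a 0.45 [228. 217.] [0.425 0.304]
jar_amber 0.54 [424. 157.] [ 0.623 -0.322]
jar_white 0.63 [396. 157.] [ 0.621 -0.232]
jar_white 0.61 [244. 217.] [0.424 0.253]
tweezers_black 0.57 [399. 250.] [ 0.326 -0.24 ]
driver 0.7 [426. 218.] [ 0.427 -0.328]
driver 0.65 [227. 235.] [0.367 0.308]
tray 0.97 [235. 228.] [0.392 0.282]
station 0.76 [253. 177.] [0.554 0.227]
station 0.69 [225. 218.] [0.423 0.315]
1.6
```

View pics/scene0.png

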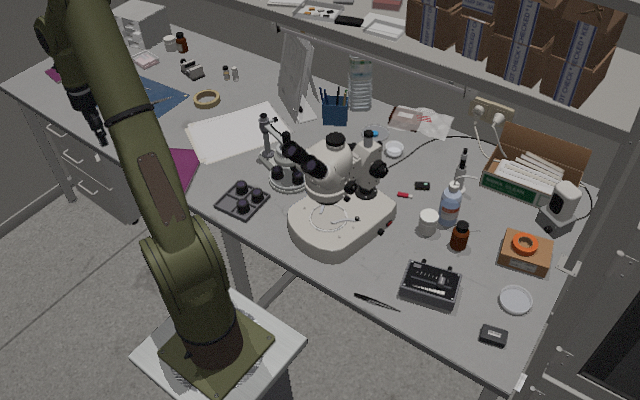

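View pics/top0.png

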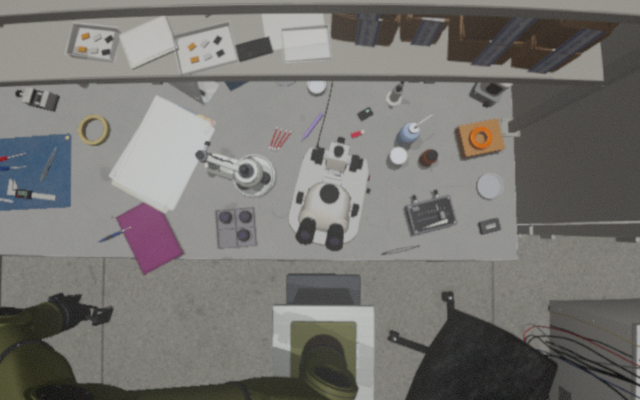

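```bash
python3 - <<'E'
from h import *
a,da=vision.grab_frame("top"); b,db=vision.grab_frame("scene")
def crop(im,x0,y0,w,h,k): return cv2.resize(im[y0:y0+h,x0:x0+w],None,fx=k,fy=k,interpolation=cv2.INTER_CUBIC)
u=np.hstack([crop(a,190,140,100,120,2.9)[:300,:290],crop(a,395,180,80,60,5)])
u=np.vstack([crop(a,195,145,80,60,5)])
top=np.hstack([crop(a,200,140,80,60,5)[:,:],crop(a,395,185,80,60,5)])
bot=np.hstack([crop(b,210,145,100,75,4),crop(b,390,250,80,60,5)])
cv2.imwrite("pics/z.png",np.vstack([top,bot])[:,:,::-1])
for n,d in(("top",da),("scene",db)):
    W=cloud(n,d).reshape(-1,3)
    def m(nm,c,r,z0,z1):
        s=W[(np.hypot(W[:,0]-c[0],W[:,1]-c[1])<r)&(W[:,2]>z0)&(W[:,2]<z1)]
        print(n,nm,len(s),np.round(np.median(s,0),4) if len(s) else '', np.round(s.min(0),3) if len(s) else '',np.round(s.max(0),3) if len(s) else '')
    m("knob",(.552,.222),.05,.178,.2); m("post",(.605,.357),.03,.165,.19); m("cap",(.44,-.36),.04,.06,.08)
    m("driver",(.43,-.33),.11,.04,.052); m("scope",(.45,0),.2,.1,.6);m("jars",(.62,-.27),.1,.03,.2)
    for c in((.369,.307),(.423,.307),(.423,.254),(.369,.254)): m("loupe",c,.03,.028,.045)
    m("tray",(.393,.28),.09,.009,.02); m("head",(.552,.222),.06,.1,.15)
E
```

```text
top knob 58 [0.5549 0.2239 0.1844] [0.544 0.213 0.179] [0.564 0.235 0.189]
top post 50 [0.5967 0.3491 0.1722] [0.588 0.338 0.169] [0.608 0.36  0.178]
top cap 44 [ 0.4365 -0.3575  0.067 ] [ 0.425 -0.367  0.061] [ 0.449 -0.35   0.072]
top driver 1275 [ 0.4369 -0.3299  0.0463] [ 0.379 -0.412  0.04 ] [ 0.496 -0.257  0.052]
top scope 4154 [ 0.456  -0.0157  0.296 ] [ 0.342 -0.106  0.174] [0.634 0.072 0.349]
top jars 908 [ 0.6316 -0.2487  0.0724] [ 0.589 -0.346  0.03 ] [ 0.714 -0.202  0.176]
top loupe 0   
top loupe 105 [0.4274 0.3096 0.0365] [0.412 0.292 0.03 ] [0.443 0.329 0.043]
top loupe 105 [0.4281 0.246  0.0358] [0.412 0.23  0.029] [0.447 0.265 0.041]
top loupe 102 [0.3723 0.2512 0.0359] [0.357 0.235 0.031] [0.388 0.27  0.043]
top tray 300 [0.3962 0.2787 0.0139] [0.327 0.214 0.009] [0.457 0.344 0.02 ]
top head 642 [0.5516 0.2195 0.1298] [0.512 0.181 0.101] [0.598 0.279 0.15 ]
scene knob 38 [0.5556 0.2214 0.1831] [0.545 0.212 0.178] [0.565 0.234 0.188]
scene post 35 [0.5978 0.3492 0.1713] [0.586 0.338 0.165] [0.61  0.361 0.176]
scene cap 55 [ 0.4324 -0.3586  0.0667] [ 0.423 -0.367  0.06 ] [ 0.449 -0.35   0.072]
scene driver 1662 [ 0.4313 -0.3304  0.0462] [ 0.375 -0.41   0.04 ] [ 0.497 -0.254  0.052]
scene scope 4969 [ 0.4417 -0.0412  0.2588] [ 0.341 -0.107  0.101] [0.636 0.068 0.35 ]
scene jars 1440 [ 0.6537 -0.2631  0.0657] [ 0.587 -0.347  0.03 ] [ 0.711 -0.199  0.177]
scene loupe 0   
scene loupe 90 [0.4266 0.3084 0.0359] [0.41  0.289 0.029] [0.447 0.332 0.043]
scene loupe 94 [0.4281 0.2455 0.0353] [0.412 0.228 0.029] [0.447 0.265 0.042]
scene loupe 100 [0.3704 0.2504 0.0353] [0.355 0.234 0.028] [0.391 0.272 0.044]
scene tray 409 [0.3945 0.2719 0.0131] [0.329 0.211 0.009] [0.463 0.346 0.02 ]
scene head 252 [0.5308 0.2349 0.1172] [0.513 0.185 0.1  ] [0.584 0.278 0.15 ]
```

View pics/z.png

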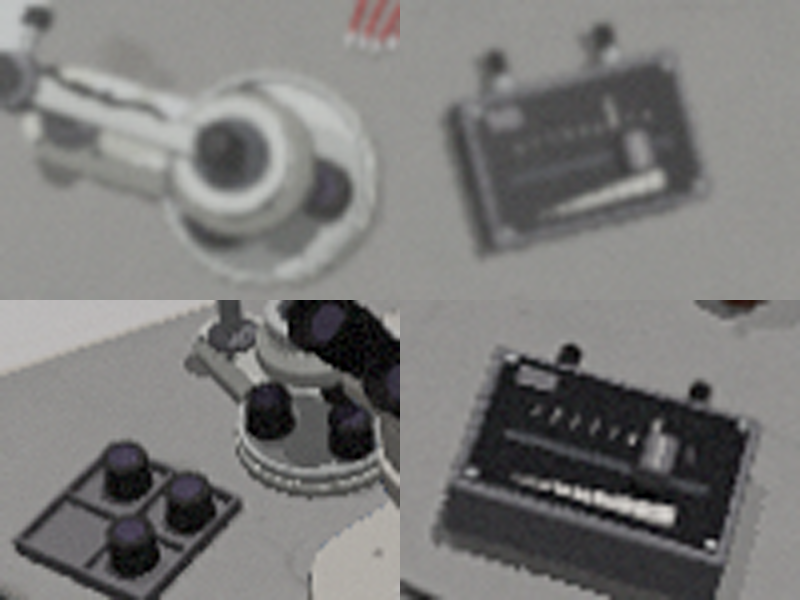

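```bash
cat >> h.py <<'E'
def turn(deg):
    "tool-z turn to bring tool y axis to world angle deg (mod 180)"
    R=np.array(get_state()["ee_rot"]); a=np.degrees(np.arctan2(R[1,1],R[0,1])); d=(deg-a+90)%180-90
    return -round(d,1)
E
python3 - <<'E'
from h import *
for n in("top","scene"):
    im,d=vision.grab_frame(n); W=cloud(n,d).reshape(-1,3)
    s=W[(np.hypot(W[:,0]-.433,W[:,1]+.33)<.095)&(W[:,2]>.041)&(W[:,2]<.056)]
    r=cv2.minAreaRect(s[:,:2].astype(np.float32)*1000); print(r)
    bx=cv2.boxPoints(r); print(np.round(bx))
    s=W[(np.hypot(W[:,0]-.395,W[:,1]-.279)<.095)&(W[:,2]>.009)&(W[:,2]<.02)]
    print("tray",cv2.minAreaRect(s[:,:2].astype(np.float32)*1000))
for t in (97,102.5,108): print(t,turn(t))
print(go([.42,.35,.43]),go([.437,-.358,.43]))
E
```

```text
((436.34100341796875, -332.635498046875), (90.80009460449219, 141.3372344970703), 14.093998908996582)
[[ 375. -275.]
 [ 410. -412.]
 [ 498. -390.]
 [ 463. -253.]]
tray ((393.6793518066406, 278.2876892089844), (123.76447296142578, 122.75428009033203), 5.122012138366699)
((436.16094970703125, -331.3133544921875), (97.18942260742188, 140.6273193359375), 13.467339515686035)
[[ 373. -274.]
 [ 405. -411.]
 [ 500. -388.]
 [ 467. -252.]]
tray ((395.0625915527344, 280.03021240234375), (131.3845672607422, 128.8761749267578), 5.580965995788574)
97 -24.9
102.5 -30.4
108 -35.9
[-11.68  -6.51  -7.63] [-21.04 -33.25  -7.63]
```

```bash
A="";python3 -m crank '-11.7 -6.5 -7.6 0 0 0 0;-11.7 -6.5 -7.6 0 0 0 0;-11.7 -6.5 -7.6 0 0 0 0;-11.7 -6.5 -7.6 0 0 0 0;-11.7 -6.5 -7.6 0 0 0 0;-11.7 -6.5 -7.6 0 0 0 0;-11.7 -6.5 -7.6 0 0 0 0;-11.7 -6.5 -7.6 0 0 0 0;-11.7 -6.5 -7.6 0 0 0 0;-11.7 -6.5 -7.6 0 0 0 0'
python3 - <<'E'
from h import *
s=get_state();print(s["clock"],np.round(s["ee_pos"],3),np.round(s["qpos"]))
print(go([.437,-.358,.43]))
E
```

```text
clock: 2.63
ee_pos: [0.4269, 0.3447, 0.4328]
ee_rot: [[-0.948, 0.318, 0.008], [0.318, 0.948, 0.0], [-0.008, 0.003, -1.0]]
ft_force: [0.0, -0.6, -0.6]
gripper_width: 0.0855
grip_force: 0.0
2.6333 [0.427 0.345 0.433] [-37.  23. -12.  85.   5.  72.  23.]
[ -9.32 -26.52   0.11]
```

```bash
python3 -m crank '-9.3 -26.5 0 0 0 0 0;-9.3 -26.5 0 0 0 0 0;-9.3 -26.5 0 0 0 0 0;-9.3 -26.5 0 0 0 0 0;-9.3 -26.5 0 0 0 0 0;-9.3 -26.5 0 0 0 0 0;-9.3 -26.5 0 0 0 0 0;-9.3 -26.5 0 0 0 0 0;-9.3 -26.5 0 0 0 0 0;-9.3 -26.5 0 0 0 0 0'
python3 - <<'E'
from h import *
s=get_state();print(s["clock"],np.round(s["ee_pos"],3),np.round(s["qpos"]))
print(go([.4355,-.3585,.43]),turn(103.8))
E
```

```text
clock: 3.47
ee_pos: [0.4304, -0.0683, 0.4295]
ee_rot: [[-0.952, 0.307, 0.001], [0.307, 0.952, 0.0], [-0.001, 0.0, -1.0]]
ft_force: [1.1, 0.4, -0.7]
gripper_width: 0.0851
grip_force: 0.0
3.4667 [ 0.43  -0.068  0.43 ] [  4.  12.  -2. 102.   0.  66.  75.]
[ -3.76 -10.98  -0.02] -31.7
```

```bash
python3 -m crank '-3.8 -11 0 0 0 -31.7 0;-3.8 -11 0 0 0 -31.7 0;-3.8 -11 0 0 0 -31.7 0;-3.8 -11 0 0 0 -31.7 0;-3.8 -11 0 0 0 -31.7 0;-3.8 -11 0 0 0 -31.7 80;-3.8 -11 0 0 0 -31.7 110;-3.8 -11 0 0 0 -31.7 110;-3.8 -11 0 0 0 -31.7 110'
python3 - <<'E'
from h import *
s=get_state();print(s["clock"],np.round(s["ee_pos"],4),s["gripper_width"],np.round(s["qpos"]))
print(go([.4355,-.3585,.11]),go([.4355,-.3585,.061]),turn(103.8))
E
```

```text
clock: 4.22
ee_pos: [0.4344, -0.3644, 0.4283]
ee_rot: [[-0.974, -0.229, -0.002], [-0.229, 0.974, -0.004], [0.003, -0.003, -1.0]]
ft_force: [0.1, 0.2, 0.5]
gripper_width: 0.0487
grip_force: 0.0
4.2167 [ 0.4344 -0.3644  0.4283] 0.04871488920732891 [ 35.  25.  -0.  83.   0.  72. 138.]
[-0.13  0.26 12.73] [-0.14  0.27 14.69] -0.6
```

```bash
python3 -m crank '-0.1 0.1 12.7 0 0 0 110;-0.1 0.1 12.7 0 0 0 110;-0.1 0.1 12.7 0 0 0 110;-0.1 0.1 12.7 0 0 0 110;-0.1 0.1 12.7 0 0 0 110;-0.1 0.1 12.7 0 0 0 110;-0.1 0.1 12.7 0 0 0 110;-0.1 0.1 12.7 0 0 0 110;-0.1 0.1 12.7 0 0 0 110;-0.1 0.1 12.7 0 0 0 110'
python3 - <<'E'
from h import *
s=get_state();print(s["clock"],np.round(s["ee_pos"],4),s["gripper_width"])
print(go([.4355,-.3585,.061]),turn(103.8))
im,d=vision.grab_frame("top");p=proj("top",[.43,-.33,.05]);x,y=map(int,p)
a=cv2.resize(im[y-35:y+35,x-45:x+45],None,fx=5,fy=5)
im,d=vision.grab_frame("scene");p=proj("scene",[.43,-.33,.05]);x,y=map(int,p)
b=cv2.resize(im[y-45:y+25,x-35:x+35],None,fx=5,fy=5)
cv2.imwrite("pics/z2.png",np.hstack([a,b])[:,:,::-1])
E
```

```text
clock: 5.05
ee_pos: [0.4383, -0.3533, 0.1112]
ee_rot: [[-0.971, -0.239, -0.002], [-0.239, 0.971, 0.002], [0.001, 0.002, -1.0]]
ft_force: [0.2, -0.2, 1.0]
gripper_width: 0.0484
grip_force: 0.0
5.05 [ 0.4383 -0.3533  0.1112] 0.04842345682390984
[ 0.16 -0.18  2.01] 0.0
```

View pics/z2.png

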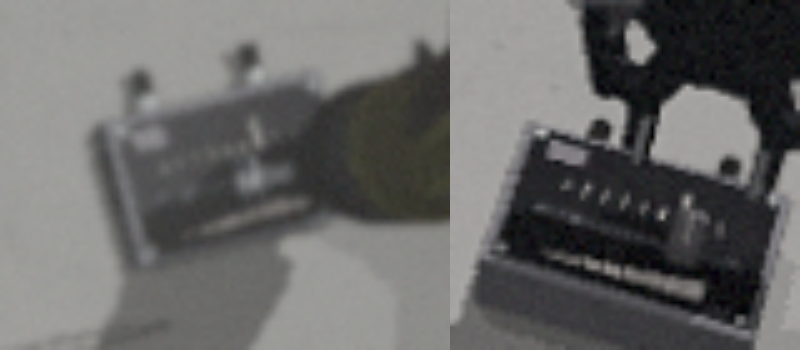

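```bash
python3 -m crank '0.15 -0.2 2 0 0 0 110;0.15 -0.2 2 0 0 0 110;0.15 -0.2 2 0 0 0 110;0.15 -0.2 2 0 0 0 255;0.15 -0.2 2 0 0 0 255;0.15 -0.2 2 0 0 0 255;0.15 -0.2 2 0 0 0 255;0.15 -0.2 2 0 0 0 255;0.15 -0.2 2 0 0 0 255;0.15 -0.2 2 0 0 0 255'
python3 - <<'E'
from h import *
s=get_state();print(s["clock"],np.round(s["ee_pos"],4),s["gripper_width"])
print(go([.4197,-.2949,.061]))
E
```

```text
clock: 5.98
ee_pos: [0.4371, -0.3604, 0.0639]
ee_rot: [[-0.971, -0.239, 0.002], [-0.239, 0.971, -0.002], [-0.002, -0.002, -1.0]]
ft_force: [0.1, 0.7, 6.4]
gripper_width: 0.014
grip_force: 58.9
5.9833 [ 0.4371 -0.3604  0.0639] 0.013989439741614287
[0.05 2.71 0.11]
```

```bash
python3 -m crank '0 0.7 -0.05 0 0 0 255;0 1.4 -0.05 0 0 0 255;0 2.1 -0.05 0 0 0 255;0 2.7 -0.05 0 0 0 255;0 2.7 -0.05 0 0 0 255;0 2.7 -0.05 0 0 0 255'
python3 - <<'E'
from h import *
s=get_state();print(s["clock"],np.round(s["ee_pos"],4),np.round(s["ft_force"],1),s["gripper_width"])
print(go([.4197,-.2949,.061]))
E
```

```text
clock: 6.48
ee_pos: [0.4205, -0.295, 0.064]
ee_rot: [[-0.971, -0.239, 0.001], [-0.239, 0.971, -0.001], [-0.001, -0.002, -1.0]]
ft_force: [-0.6, -0.5, 0.2]
gripper_width: 0.014
grip_force: 62.7
6.4833 [ 0.4205 -0.295   0.064 ] [-0.6 -0.5  0.2] 0.014041856357890778
[0.03 0.01 0.12]
```

```bash
python3 -m crank '0 0.1 0 0 0 0 255;0 0.2 0 0 0 0 255;0 0.2 0 0 0 0 255'; python3 -m crank '0 0.12 0 0 0 0 255;0 0.12 0 0 0 0 255' ;python3 -m crank '0 0 0 0 0 0 110;0 0 0 0 0 0 110;0 0 0 0 0 0 110;0 0 -1.6 0 0 0 110;0 0 -5 0 0 0 110;0 0 -14.6 0 0 0 110;0 0 -14.6 0 0 0 110;0 0 -14.6 0 0 0 110;0 0 -14.6 0 0 0 110;0 0 -14.6 0 0 0 110'
python3 - <<'E'
from h import *
im,d=vision.grab_frame("scene");W=cloud("scene",d).reshape(-1,3)
s=W[(np.hypot(W[:,0]-.42,W[:,1]+.295)<.04)&(W[:,2]>.06)&(W[:,2]<.075)];print(len(s),np.median(s,0))
p=proj("scene",[.43,-.33,.05]);x,y=map(int,p)
b=cv2.resize(im[y-45:y+25,x-35:x+35],None,fx=5,fy=5)
cv2.imwrite("pics/z3.png",b[:,:,::-1])
s=get_state();print(s["clock"],np.round(s["ee_pos"],4))
E
```

```text
clock: 6.73
ee_pos: [0.4205, -0.2948, 0.0641]
ee_rot: [[-0.972, -0.235, 0.005], [-0.235, 0.972, -0.008], [-0.003, -0.009, -1.0]]
ft_force: [-0.1, -9.8, -3.5]
gripper_width: 0.014
grip_force: 62.1
clock: 6.9
ee_pos: [0.4205, -0.2946, 0.0641]
ee_rot: [[-0.972, -0.233, 0.008], [-0.233, 0.972, -0.012], [-0.005, -0.013, -1.0]]
ft_force: [1.2, -16.3, -7.6]
gripper_width: 0.0141
grip_force: 61.6
clock: 7.73
ee_pos: [0.4174, -0.2853, 0.3555]
ee_rot: [[-0.971, -0.24, -0.0], [-0.24, 0.971, 0.001], [-0.0, 0.001, -1.0]]
ft_force: [1.4, -0.7, -1.2]
gripper_width: 0.0482
grip_force: 0.0
60 [ 0.41574962 -0.29562822  0.06684482]
7.7833 [ 0.4213 -0.2878  0.3634]
```

View pics/z3.png

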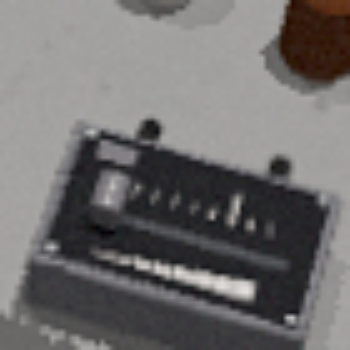

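```bash
python3 - <<'E'
from h import *
print(go([.42,-.25,.43]),go([.43,.2,.43]),go([.555,.223,.43]))
W=cloud("top",vision.grab_frame("top")[1]).reshape(-1,3)
K=np.array([.5552,.2227]);H=np.array([.597,.349]);u=(H-K)/np.linalg.norm(H-K);v=np.array([-u[1],u[0]])
q=W[:,:2]-K;a=q@u;b=q@v
for a0 in np.arange(-.03,.13,.01):
    m=(abs(a-a0)<.005)&(abs(b)<.04); s=W[m]; bb=b[m]
    print(round(a0,3),[ (round(float(np.nanmax(s[(bb>x)&(bb<=x+.01),2])),3) if ((bb>x)&(bb<=x+.01)).any() else None) for x in np.arange(-.04,.04,.01)])
s=W[(abs(W[:,0]-.5)<.2)&(W[:,1]<.18)&(W[:,1]>.05)&(W[:,2]>.14)];print(s.max(0),s[:,0].min())
E
```

```text
[-0.34  1.45 -2.68] [-5.04 18.84 -2.79] [-10.11  18.53  -2.73]
-0.03 [0.099, 0.116, 0.133, 0.137, 0.135, 0.132, 0.116, 0.106]
-0.02 [0.114, 0.134, 0.136, 0.137, 0.134, 0.135, 0.133, 0.118]
-0.01 [0.116, 0.133, 0.134, 0.186, 0.188, 0.134, 0.135, 0.135]
0.0 [0.132, 0.134, 0.135, 0.187, 0.19, 0.187, 0.134, 0.133]
0.01 [0.13, 0.136, 0.135, 0.186, 0.188, 0.183, 0.136, 0.135]
0.02 [0.112, 0.132, 0.133, 0.145, 0.144, 0.135, 0.133, 0.114]
0.03 [0.106, 0.111, 0.135, 0.146, 0.147, 0.134, 0.13, 0.106]
0.04 [None, 0.103, 0.107, 0.145, 0.146, 0.111, None, 0.05]
0.05 [0.02, None, 0.147, 0.15, 0.146, None, 0.018, 0.023]
0.06 [0.025, 0.024, None, 0.148, 0.147, 0.028, 0.024, 0.024]
0.07 [0.016, 0.014, None, 0.148, 0.145, 0.016, 0.014, 0.014]
0.08 [0.013, 0.014, 0.011, 0.151, 0.147, 0.016, 0.019, 0.015]
0.09 [0.011, 0.016, None, 0.15, 0.144, 0.014, 0.017, 0.011]
0.1 [0.012, 0.015, 0.151, 0.153, 0.147, 0.018, 0.02, 0.013]
0.11 [0.013, 0.016, 0.146, 0.15, 0.147, 0.016, 0.016, 0.011]
0.12 [0.015, 0.017, 0.152, 0.168, 0.172, 0.15, 0.017, 0.013]
[0.48673688 0.07166075 0.3467363 ] 0.35783292908159064
```

```bash
python3 -m crank '-0.3 1.4 -2.7 0 0 0 110;-0.3 1.4 -2.7 0 0 0 110;-5 18.8 -2.8 0 0 0 110;-5 18.8 -2.8 0 0 0 110;-5 18.8 -2.8 0 0 0 110;-5 18.8 -2.8 0 0 0 110;-5 18.8 -2.8 0 0 0 110;-5 18.8 -2.8 0 0 0 110;-5 18.8 -2.8 0 0 0 110;-5 18.8 -2.8 0 0 0 110'
python3 - <<'E'
from h import *
print(go([.555,.223,.35]),go([.555,.223,.25]),turn(152))
E
```

```text
clock: 8.67
ee_pos: [0.4232, 0.0846, 0.4223]
ee_rot: [[-0.971, -0.24, -0.001], [-0.24, 0.971, -0.0], [0.001, 0.0, -1.0]]
ft_force: [0.4, -0.9, -0.3]
gripper_width: 0.0485
grip_force: 0.0
[-6.45  4.11  2.88] [-6.45  4.11  6.88] -48.1
```

```bash
python3 -m crank '-6.4 3.7 0 0 0 -48 110;-6.4 3.7 0 0 0 -48 110;-6.4 3.7 0 0 0 -48 110;-6.4 3.7 0 0 0 -48 110;-6.4 3.7 2.9 0 0 -48 110;-6.4 3.7 6.9 0 0 -48 110;-6.4 3.7 6.9 0 0 -48 110;-6.4 3.7 6.9 0 0 -48 110;-6.4 3.7 6.9 0 0 -48 110;-6.4 3.7 6.9 0 0 -48 110'
python3 - <<'E'
from h import *
s=get_state();print(np.round(s["ee_pos"],4),np.round(s["qpos"]))
print(go([.555,.223,.162]),turn(152))
E
```

```text
clock: 9.5
ee_pos: [0.5558, 0.2095, 0.2473]
ee_rot: [[-0.472, -0.882, -0.007], [-0.882, 0.472, -0.003], [0.006, 0.005, -1.0]]
ft_force: [0.7, -0.2, 0.3]
gripper_width: 0.0486
grip_force: 0.0
[0.5558 0.2095 0.2473] [-14.  37. -20.  94.  15.  52. 112.]
[-0.48  0.26  3.41] -0.2
```

```bash
python3 -m crank '-0.5 0.3 0 0 0 0 110;-0.5 0.3 1.5 0 0 0 110;-0.5 0.3 3.4 0 0 0 110;-0.5 0.3 3.4 0 0 0 110;-0.5 0.3 3.4 0 0 0 160;-0.5 0.3 3.4 0 0 0 160;-0.5 0.3 3.4 0 0 0 160'
python3 - <<'E'
from h import *
s=get_state();print(np.round(s["ee_pos"],4),np.round(s["qpos"]),s["gripper_width"])
H=np.array([.597,.349])
R=np.array(s["ee_rot"]);p=np.array(s["ee_pos"])
for i in range(1,18):
    th=np.radians(-108.4-7*i); t=np.r_[H+.133*np.array([np.cos(th),np.sin(th)]),.162]
    print(i*7,np.round(R.T@(t-p)/.025,2))
E
```

```text
clock: 10.08
ee_pos: [0.5595, 0.2263, 0.1682]
ee_rot: [[-0.473, -0.881, 0.005], [-0.881, 0.473, 0.003], [-0.005, -0.003, -1.0]]
ft_force: [0.1, 0.3, -0.3]
gripper_width: 0.0316
grip_force: 0.0
[0.5595 0.2263 0.1682] [-16.  43. -18.  98.  19.  42. 108.] 0.03163330897974842
7 [0.28 0.74 0.25]
14 [0.27 1.39 0.24]
21 [0.19 2.03 0.24]
28 [0.02 2.66 0.24]
35 [-0.22  3.26  0.24]
42 [-0.53  3.83  0.24]
49 [-0.91  4.36  0.24]
56 [-1.35  4.84  0.24]
63 [-1.84  5.26  0.24]
70 [-2.38  5.62  0.24]
77 [-2.97  5.9   0.25]
84 [-3.58  6.12  0.25]
91 [-4.21  6.26  0.25]
98 [-4.86  6.32  0.25]
105 [-5.51  6.3   0.26]
112 [-6.15  6.2   0.26]
119 [-6.78  6.03  0.26]
```

```bash
python3 -m crank '0.28 0.74 0.15 0 0 6 160;0.27 1.39 0.15 0 0 13 160;0.19 2.03 0.15 0 0 20 160;0.02 2.66 0.15 0 0 27 160;-0.22 3.26 0.15 0 0 34 160;-0.53 3.83 0.15 0 0 41 160;-0.91 4.36 0.15 0 0 48 160;-1.35 4.84 0.15 0 0 54 160;-1.84 5.26 0.15 0 0 60 160;-1.84 5.26 0.15 0 0 60 160'
python3 - <<'E'
from h import *
s=get_state();print(np.round(s["ee_pos"],4),np.round(s["qpos"]),s["gripper_width"])
H=np.array([.597,.349])
R=np.array(s["ee_rot"]);p=np.array(s["ee_pos"])
for i in range(10,19):
    th=np.radians(-108.4-7*i); t=np.r_[H+.133*np.array([np.cos(th),np.sin(th)]),.164]
    print(i*7,np.round(R.T@(t-p)/.025,2))
E
```

```text
clock: 10.92
ee_pos: [0.4626, 0.3332, 0.1636]
ee_rot: [[-0.999, -0.034, 0.003], [-0.034, 0.999, 0.007], [-0.003, 0.006, -1.0]]
ft_force: [0.2, 1.5, 0.7]
gripper_width: 0.0317
grip_force: 0.0
[0.4626 0.3332 0.1636] [-41.  41.   1. 104.  -2.  34.  53.] 0.03172327266647368
70 [-0.07  0.48 -0.01]
77 [-0.12  1.13 -0.01]
84 [-0.24  1.77 -0.01]
91 [-0.44  2.39 -0.  ]
98 [-0.71  2.98  0.  ]
105 [-1.05  3.53  0.01]
112 [-1.46  4.03  0.01]
119 [-1.93  4.49  0.02]
126 [-2.45  4.88  0.02]
```

```bash
python3 -m crank '-0.07 0.48 0 0 0 7 160;-0.12 1.13 0 0 0 14 160;-0.24 1.77 0 0 0 21 160;-0.44 2.39 0 0 0 28 160;-0.71 2.98 0 0 0 35 160;-1.05 3.53 0 0 0 42 160;-1.46 4.03 0 0 0 49 160;-1.93 4.49 0 0 0 54 160;-2.35 4.8 0 0 0 56 160;-2.35 4.8 0 0 0 56 160'
python3 -m crank '0 -0.1 0 0 0 0 110;0 -0.1 0 0 0 0 110;0 -0.1 0 0 0 0 110;0 -0.1 -2.5 0 0 0 50;0 -0.1 -5 0 0 0 0;0 -0.1 -5 0 0 0 0;0 -0.1 -5 0 0 0 0'
python3 - <<'E'
from h import *
im,_=save("scene","s4"); a,d=save("top","t4"); W=cloud("top",d).reshape(-1,3)
s=W[(np.hypot(W[:,0]-.555,W[:,1]-.223)<.07)&(W[:,2]>.04)&(W[:,2]<.06)]
x,y=map(int,proj("scene",[.48,.27,.05])); A=cv2.resize(im[y-45:y+45,x-60:x+60],None,fx=4,fy=4)[:,:400]
x,y=map(int,proj("top",[.48,.3,.05])); B=cv2.resize(a[y-60:y+30,x-50:x+50],None,fx=4,fy=4)
cv2.imwrite("pics/z4.png",np.hstack([A,B])[:,:,::-1])
for k in("fresh_a",):
  for n in("top","scene"):
    for r in tip_of(k,n)[:10]: print(n,round(r["score"],2),np.round(r["at"]),np.round(onz(n,r["at"],.01)[:2],3))
for r in tip_of("lamp_knob","scene")[:2]+tip_of("lamp_knob","top")[:0]: print(r["score"],onz("scene",r["at"],.17))
E
```

```text
clock: 11.75
ee_pos: [0.5189, 0.4503, 0.1622]
ee_rot: [[-0.587, 0.81, -0.001], [0.81, 0.587, 0.001], [0.002, 0.0, -1.0]]
ft_force: [-1.2, -0.4, 0.3]
gripper_width: 0.0316
grip_force: 0.2
clock: 12.33
ee_pos: [0.5211, 0.4496, 0.2966]
ee_rot: [[-0.585, 0.811, 0.014], [0.811, 0.585, 0.011], [0.001, 0.018, -1.0]]
ft_force: [1.1, 0.4, 2.2]
gripper_width: 0.0852
grip_force: 0.0
top 0.62 [227. 218.] [0.421 0.306]
top 0.47 [245. 216.] [0.429 0.248]
top 0.44 [245. 233.] [0.375 0.246]
scene 0.76 [246. 206.] [0.385 0.252]
scene 0.63 [240. 191.] [0.42  0.311]
scene 0.61 [260. 199.] [0.429 0.236]
0.79 [0.51794272 0.4477034  0.17      ]
0.66 [0.31268945 0.17376882 0.17      ]
```

View pics/z4.png

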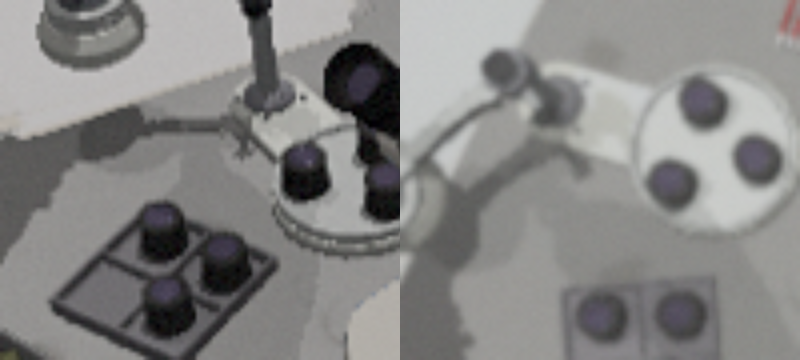

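```bash
cat >> h.py <<'E'
def loupes(n="both"):
    out=[]
    for n in(("top","scene") if n=="both" else (n,)):
        W=cloud(n,vision.grab_frame(n)[1]).reshape(-1,3)
        for c,r,z0,z1 in(((.394,.279),.085,.031,.045),((.553,.222),.065,.042,.058)):
            s=W[(np.hypot(W[:,0]-c[0],W[:,1]-c[1])<r)&(W[:,2]>z0)&(W[:,2]<z1)]
            if len(s)<30: continue
            # split into clusters on a 1 mm grid
            g=np.zeros((260,260),np.uint8); ij=np.round((s[:,:2]-c+.13)*1000).astype(int); g[ij[:,0],ij[:,1]]=1
            g=cv2.dilate(g,np.ones((5,5)));k,l=cv2.connectedComponents(g); lab=l[ij[:,0],ij[:,1]]
            for i in range(1,k):
                q=s[lab==i]
                if len(q)>25:
                    (cx,cy),rr=cv2.minEnclosingCircle((q[:,:2]*1000).astype(np.float32))
                    out.append((n,"tray" if c[0]<.45 else "dish",len(q),np.round(q[:,:2].mean(0),4).tolist(),round(float(cx)/1000,4),round(float(cy)/1000,4),round(rr,1)))
    return out
E
python3 - <<'E'
from h import *
for l in loupes(): print(l)
n="top";W=cloud(n,vision.grab_frame(n)[1]).reshape(-1,3)
s=W[(np.hypot(W[:,0]-.553,W[:,1]-.222)<.08)&(W[:,2]>.018)&(W[:,2]<.03)]
print("rim",cv2.minEnclosingCircle((s[:,:2]*1000).astype(np.float32)))
for r in tip_of("dish_centre","top")[:1]: print(r["score"],onz("top",r["at"],.015))
H=np.array([.597,.349]);k=np.array([.5552,.2227]);print("d",H+(k-H)/np.linalg.norm(k-H)*.133)
print(get_state()["clock"])
E
```

```text
('top', 'tray', 99, [0.3721, 0.2515], 0.3715, 0.2521, 17.8)
('top', 'tray', 103, [0.4294, 0.2466], 0.4296, 0.247, 18.0)
('top', 'tray', 101, [0.4272, 0.3099], 0.4266, 0.3106, 18.3)
('top', 'dish', 103, [0.529, 0.2532], 0.5288, 0.2536, 18.1)
('top', 'dish', 102, [0.5483, 0.1867], 0.548, 0.1865, 17.7)
('top', 'dish', 102, [0.5925, 0.2311], 0.593, 0.2308, 18.1)
('scene', 'tray', 91, [0.3714, 0.2513], 0.3739, 0.2517, 19.5)
('scene', 'tray', 87, [0.4268, 0.3081], 0.4272, 0.3091, 19.9)
('scene', 'tray', 85, [0.4287, 0.2455], 0.431, 0.2476, 19.6)
('scene', 'dish', 81, [0.5318, 0.2522], 0.5326, 0.2514, 19.4)
('scene', 'dish', 77, [0.5497, 0.1853], 0.5514, 0.1885, 19.6)
rim ((556.665283203125, 224.01422119140625), 66.74996185302734)
0.66 [0.5527809  0.22623714 0.015     ]
d [0.55521173 0.22273544]
12.8333
```

```bash
python3 - <<'E'
from h import *
print(go([.5305,.253,.2]),go([.5305,.253,.12]),turn(45))
E
```

```text
[-6.65 -4.07  3.41] [-6.65 -4.07  6.61] -9.2
```

```bash
python3 -m crank '-6.6 -4.1 1.5 0 0 -9 90;-6.6 -4.1 1.5 0 0 -9 90;-6.6 -4.1 1.5 0 0 -9 90;-6.6 -4.1 1.5 0 0 -9 90;-6.6 -4.1 4 0 0 -9 90;-6.6 -4.1 6.2 0 0 -9 90;-6.6 -4.1 6.2 0 0 -9 90;-6.6 -4.1 6.2 0 0 -9 90;-6.6 -4.1 6.2 0 0 -9 90'
python3 - <<'E'
from h import *
s=get_state();print(np.round(s["ee_pos"],4),s["gripper_width"],s["qpos"])
print(go([.5305,.253,.038]),turn(45))
E
```

```text
clock: 13.58
ee_pos: [0.5283, 0.253, 0.1294]
ee_rot: [[-0.704, 0.71, -0.005], [0.71, 0.704, -0.002], [0.002, -0.005, -1.0]]
ft_force: [-0.3, 0.0, 0.8]
gripper_width: 0.0553
grip_force: 0.0
[0.5283 0.253  0.1294] 0.055252258804214416 [-37.8131194   46.05594444  13.58095093 102.55686836 -17.71446337
  33.78454989  31.35797263]
[-0.07  0.08  3.65] -0.3
```

```bash
python3 -m crank '-0.1 0.1 1.6 0 0 0 90;-0.1 0.1 3 0 0 0 90;-0.1 0.1 3.6 0 0 0 90;-0.1 0.1 3.6 0 0 0 90;-0.1 0.1 3.6 0 0 0 255;-0.1 0.1 3.6 0 0 0 255;-0.1 0.1 3.6 0 0 0 255;-0.1 0.1 3.6 0 0 0 255;-0.1 0.1 3.6 0 0 0 255'
python3 -m crank '0 0 -0.2 0 0 0 255;0 0 -1 0 0 0 255;0 0 -2.4 0 0 0 255;0 0 -3 0 0 0 255;0 0 -3 0 0 0 255'
python3 - <<'E'
from h import *
s=get_state();print(np.round(s["ee_pos"],4),s["gripper_width"])
print(go([.3615,.306,.115]),turn(50))
E
```

```text
clock: 14.33
ee_pos: [0.5353, 0.2552, 0.0441]
ee_rot: [[-0.705, 0.71, 0.005], [0.71, 0.705, 0.003], [-0.002, 0.005, -1.0]]
ft_force: [-0.0, 0.7, 7.9]
gripper_width: 0.0351
grip_force: 60.4
clock: 14.75
ee_pos: [0.5361, 0.2551, 0.121]
ee_rot: [[-0.704, 0.71, 0.008], [0.71, 0.704, 0.004], [-0.003, 0.008, -1.0]]
ft_force: [-0.1, 0.1, -0.6]
gripper_width: 0.0351
grip_force: 60.0
[0.5361 0.2551 0.121 ] 0.03512065329764453
[ 6.37 -3.53  0.19] -5.2
```

```bash
python3 -m crank '6.4 -3.5 0.2 0 0 -5 255;6.4 -3.5 0.2 0 0 -5 255;6.4 -3.5 0.2 0 0 -5 255;6.4 -3.5 0.2 0 0 -5 255;6.4 -3.5 0.2 0 0 -5 255;6.4 -3.5 1 0 0 -5 255;6.4 -3.5 2 0 0 -5 255;6.4 -3.5 2 0 0 -5 255;6.4 -3.5 2 0 0 -5 255;6.4 -3.5 2 0 0 -5 255'
python3 - <<'E'
from h import *
s=get_state();print(np.round(s["ee_pos"],4),s["gripper_width"])
print(go([.3615,.306,.033]),turn(50))
E
```

```text
clock: 15.58
ee_pos: [0.3589, 0.3058, 0.0668]
ee_rot: [[-0.763, 0.646, 0.001], [0.646, 0.763, 0.0], [-0.0, 0.001, -1.0]]
ft_force: [-0.5, -0.1, -1.1]
gripper_width: 0.035
grip_force: 60.2
[0.3589 0.3058 0.0668] 0.03499963530488119
[-0.07  0.07  1.35] -0.3
```

```bash
python3 -m crank '-0.05 0.05 0.6 0 0 0 255;-0.05 0.05 1.2 0 0 0 255;-0.05 0.05 1.35 0 0 0 255;-0.05 0.05 1.35 0 0 0 255;-0.05 0.05 1.35 0 0 0 255;-0.05 0.05 1.35 0 0 0 255'
python3 -m crank '0 0 0 0 0 0 90;0 0 0 0 0 0 90;0 0 0 0 0 0 90;0 0 -1 0 0 0 90;0 0 -2.6 0 0 0 90;0 0 -4 0 0 0 90;0 0 -4 0 0 0 90;0 0 -4 0 0 0 90'
python3 - <<'E'
from h import *
for l in loupes(): print(l)
print(go([.4295,.2465,.11]),turn(50))
E
```

```text
clock: 16.08
ee_pos: [0.3606, 0.3063, 0.0333]
ee_rot: [[-0.763, 0.646, 0.001], [0.646, 0.763, 0.001], [-0.0, 0.001, -1.0]]
ft_force: [0.8, -0.8, -0.6]
gripper_width: 0.0352
grip_force: 60.2
clock: 16.75
ee_pos: [0.361, 0.307, 0.1342]
ee_rot: [[-0.764, 0.645, 0.003], [0.646, 0.764, 0.003], [-0.001, 0.004, -1.0]]
ft_force: [-0.1, 0.4, -0.4]
gripper_width: 0.0554
grip_force: 0.0
('top', 'tray', 80, [0.3614, 0.3052], 0.3609, 0.3051, 16.0)
('top', 'tray', 100, [0.3718, 0.2511], 0.371, 0.2521, 18.0)
('top', 'tray', 102, [0.4295, 0.2465], 0.4296, 0.2472, 17.9)
('top', 'tray', 104, [0.4274, 0.3102], 0.4265, 0.3102, 18.4)
('top', 'dish', 103, [0.5483, 0.1866], 0.5482, 0.1868, 18.0)
('top', 'dish', 103, [0.5924, 0.2308], 0.5928, 0.2306, 18.2)
('scene', 'tray', 87, [0.3598, 0.3069], 0.3595, 0.3062, 20.8)
('scene', 'tray', 95, [0.3713, 0.2514], 0.3733, 0.2533, 20.5)
('scene', 'tray', 84, [0.429, 0.246], 0.4289, 0.246, 19.8)
('scene', 'tray', 81, [0.4271, 0.3091], 0.4286, 0.3098, 20.2)
('scene', 'dish', 78, [0.5497, 0.1855], 0.5523, 0.1857, 20.3)
[-3.67 -0.02  0.88] -0.2
```

```bash
python3 -m crank '-3.7 0 0.5 0 0 0 90;-3.7 0 0.5 0 0 0 90;-3.7 0 0.5 0 0 0 90;-3.7 0 0.5 0 0 0 90;-3.7 0 1.5 0 0 0 90;-3.7 0 2.8 0 0 0 90;-3.7 0 3.7 0 0 0 90;-3.7 0 4.2 0 0 0 90;-3.7 0 4.2 0 0 0 90;-3.7 0 4.2 0 0 0 90'
python3 -m crank '0 0 0 0 0 0 255;0 0 0 0 0 0 255;0 0 0 0 0 0 255;0 0 0 0 0 0 255;0 0 0 0 0 0 255;0 0 0 0 0 0 255'
python3 -m crank '0 0 -0.2 0 0 0 255;0 0 -1 0 0 0 255;0 0 -2.4 0 0 0 255;0 0 -3.4 0 0 0 255;0 0 -3.4 0 0 0 255;0 0 -3.4 0 0 0 255'
python3 - <<'E'
from h import *
print(go([.530,.253,.11]),turn(45))
E
```

```text
clock: 17.68
ee_pos: [0.4291, 0.2463, 0.0263]
ee_rot: [[-0.764, 0.645, -0.004], [0.645, 0.764, -0.001], [0.002, -0.003, -1.0]]
ft_force: [-0.2, -0.7, 0.5]
gripper_width: 0.0552
grip_force: 0.0
clock: 18.18
ee_pos: [0.431, 0.2468, 0.0284]
ee_rot: [[-0.764, 0.646, 0.001], [0.646, 0.764, 0.001], [-0.0, 0.001, -1.0]]
ft_force: [-0.4, -0.5, 7.1]
gripper_width: 0.0356
grip_force: 60.3
clock: 18.68
ee_pos: [0.4316, 0.247, 0.114]
ee_rot: [[-0.764, 0.646, 0.003], [0.646, 0.764, 0.002], [-0.001, 0.004, -1.0]]
ft_force: [0.2, 0.2, -0.5]
gripper_width: 0.0356
grip_force: 60.0
[-2.85  2.72  0.17] 4.8
```

```bash
python3 -m crank '-2.85 2.7 0 0 0 5 255;-2.85 2.7 0 0 0 5 255;-2.85 2.7 0 0 0 5 255;-2.85 2.7 0 0 0 5 255;-2.85 2.7 1 0 0 5 255;-2.85 2.7 2 0 0 5 255;-2.85 2.7 2 0 0 5 255;-2.85 2.7 2 0 0 5 255'
python3 - <<'E'
from h import *
print(go([.530,.253,.041]),turn(45))
E
```

```text
clock: 19.35
ee_pos: [0.5263, 0.2513, 0.0607]
ee_rot: [[-0.705, 0.71, -0.005], [0.71, 0.705, -0.002], [0.002, -0.005, -1.0]]
ft_force: [1.2, 0.6, 0.5]
gripper_width: 0.0358
grip_force: 60.1
[-0.06  0.16  0.79] -0.2
```

```bash
python3 -m crank '0 0.05 0.4 0 0 0 255;0 0.05 0.75 0 0 0 255;0 0.05 0.8 0 0 0 255;0 0.05 0.8 0 0 0 255;0 0.05 0.8 0 0 0 255'
python3 -m crank '0 0 0 0 0 0 90;0 0 0 0 0 0 90;0 0 0 0 0 0 90;0 0 -1 0 0 0 90;0 0 -2.6 0 0 0 90;0 0 -3.6 0 0 0 90;0 0 -3.6 0 0 0 90;0 0 -3.6 0 0 0 90'
python3 - <<'E'
from h import *
for l in loupes("top"): print(l)
s=get_state();print(s["qpos"])
print(go([.549,.1862,.13]),turn(165),turn(150),turn(20),turn(0))
E
```

```text
clock: 19.77
ee_pos: [0.5298, 0.2528, 0.0427]
ee_rot: [[-0.704, 0.71, 0.0], [0.71, 0.704, 0.0], [-0.0, 0.0, -1.0]]
ft_force: [-0.4, 0.4, -1.0]
gripper_width: 0.0355
grip_force: 60.1
clock: 20.43
ee_pos: [0.5306, 0.2533, 0.1341]
ee_rot: [[-0.704, 0.71, 0.003], [0.71, 0.704, 0.002], [-0.001, 0.004, -1.0]]
ft_force: [0.2, 0.2, -0.9]
gripper_width: 0.0551
grip_force: 0.0
('top', 'tray', 93, [0.36, 0.3055], 0.3599, 0.3076, 17.4)
('top', 'tray', 100, [0.372, 0.2514], 0.3712, 0.2521, 17.9)
('top', 'tray', 103, [0.4273, 0.31], 0.4268, 0.3107, 18.1)
('top', 'dish', 26, [0.5332, 0.244], 0.5324, 0.2455, 13.0)
('top', 'dish', 103, [0.5484, 0.1865], 0.5484, 0.1868, 17.8)
('top', 'dish', 103, [0.5922, 0.2309], 0.5933, 0.2302, 18.5)
[-38.29325002  45.83516291  14.54778236 102.62965588 -18.8912529
  33.88900653  32.59945211]
[-2.44 -1.33  0.1 ] 59.8 74.8 24.8 44.8
```

```bash
python3 -m crank '-2.45 -1.35 0 0 0 60 90;-2.45 -1.35 0 0 0 60 90;-2.45 -1.35 0 0 0 60 90;-2.45 -1.35 0 0 0 60 90;-2.45 -1.35 0 0 0 60 90;-2.45 -1.35 0 0 0 60 90;-2.45 -1.35 0 0 0 60 90;-2.45 -1.35 0 0 0 60 90;-2.45 -1.35 0 0 0 60 90;-2.45 -1.35 0 0 0 60 90'
python3 - <<'E'
from h import *
print(go([.5488,.1862,.040]),turn(165))
E
```

```text
clock: 21.32
ee_pos: [0.5476, 0.1854, 0.1306]
ee_rot: [[0.263, 0.965, -0.003], [0.965, -0.263, -0.002], [-0.002, -0.003, -1.0]]
ft_force: [0.6, 0.0, 0.3]
gripper_width: 0.0552
grip_force: 0.0
[0.05 0.05 3.62] -0.3
```

```bash
python3 -m crank '0 0 1.5 0 0 0 90;0 0 3 0 0 0 90;0 0 3.6 0 0 0 90;0 0 3.6 0 0 0 90;0 0 3.6 0 0 0 90;0 0 3.6 0 0 0 255;0 0 3.6 0 0 0 255;0 0 3.6 0 0 0 255;0 0 3.6 0 0 0 255;0 0 3.6 0 0 0 255'
python3 -m crank '0 0 -0.2 0 0 0 255;0 0 -1 0 0 0 255;0 0 -2.4 0 0 0 255;0 0 -3.2 0 0 0 255;0 0 -3.2 0 0 0 255;0 0 -3.2 0 0 0 255'
python3 - <<'E'
from h import *
print(go([.4267,.252,.11]),turn(140))
E
```

```text
clock: 22.15
ee_pos: [0.55, 0.1856, 0.044]
ee_rot: [[0.262, 0.965, 0.003], [0.965, -0.262, 0.001], [0.001, 0.003, -1.0]]
ft_force: [-0.3, -0.9, 6.7]
gripper_width: 0.0351
grip_force: 60.2
clock: 22.65
ee_pos: [0.5495, 0.186, 0.1238]
ee_rot: [[0.262, 0.965, 0.003], [0.965, -0.262, 0.001], [0.002, 0.002, -1.0]]
ft_force: [-0.4, -0.9, -0.9]
gripper_width: 0.0352
grip_force: 59.9
[ 1.26 -5.43  0.54] 24.8
```

```bash
python3 -m crank '1.25 -5.4 0 0 0 25 255;1.25 -5.4 0 0 0 25 255;1.25 -5.4 0 0 0 25 255;1.25 -5.4 0 0 0 25 255;1.25 -5.4 0.5 0 0 25 255;1.25 -5.4 1.5 0 0 25 255;1.25 -5.4 2.4 0 0 25 255;1.25 -5.4 2.4 0 0 25 255;1.25 -5.4 2.4 0 0 25 255'
python3 - <<'E'
from h import *
print(go([.4267,.252,.033]),turn(140))
E
```

```text
clock: 23.4
ee_pos: [0.4255, 0.2505, 0.0614]
ee_rot: [[0.646, 0.763, -0.004], [0.763, -0.646, -0.001], [-0.003, -0.002, -1.0]]
ft_force: [-0.8, -0.4, 0.1]
gripper_width: 0.0351
grip_force: 60.1
[0.08 0.   1.14] -0.2
```

```bash
python3 -m crank '0.05 0 0.6 0 0 0 255;0.05 0 1.1 0 0 0 255;0.05 0 1.15 0 0 0 255;0.05 0 1.15 0 0 0 255;0.05 0 1.15 0 0 0 255'
python3 -m crank '0 0 0 0 0 0 90;0 0 0 0 0 0 90;0 0 0 0 0 0 90;0 0 -1 0 0 0 90;0 0 -2.6 0 0 0 90;0 0 -4 0 0 0 90;0 0 -4 0 0 0 90;0 0 -4 0 0 0 90'
python3 - <<'E'
from h import *
for l in loupes(): print(l)
print(go([.427,.3095,.028]),turn(140))
E
```

```text
clock: 23.82
ee_pos: [0.428, 0.252, 0.0345]
ee_rot: [[0.646, 0.763, 0.001], [0.763, -0.646, 0.0], [0.001, 0.001, -1.0]]
ft_force: [-1.1, -0.5, -0.3]
gripper_width: 0.0348
grip_force: 60.1
clock: 24.48
ee_pos: [0.4285, 0.2528, 0.1355]
ee_rot: [[0.645, 0.764, 0.004], [0.764, -0.645, 0.002], [0.004, 0.002, -1.0]]
ft_force: [-0.9, -0.1, -0.6]
gripper_width: 0.0557
grip_force: 0.0
('top', 'tray', 91, [0.3599, 0.3057], 0.3599, 0.3072, 17.3)
('top', 'tray', 104, [0.372, 0.2516], 0.3719, 0.2527, 18.0)
('top', 'tray', 82, [0.4289, 0.2503], 0.4294, 0.2509, 17.7)
('top', 'dish', 106, [0.5262, 0.2534], 0.5265, 0.2536, 18.0)
('top', 'dish', 102, [0.5924, 0.2312], 0.5934, 0.231, 18.1)
('scene', 'tray', 89, [0.3599, 0.3071], 0.3615, 0.3081, 19.9)
('scene', 'tray', 92, [0.3719, 0.2512], 0.3718, 0.2512, 20.5)
('scene', 'tray', 83, [0.4265, 0.3086], 0.4271, 0.3095, 19.4)
('scene', 'tray', 84, [0.4294, 0.2529], 0.4308, 0.2523, 19.1)
('scene', 'dish', 80, [0.5291, 0.2519], 0.5313, 0.2532, 20.1)
[ 1.75 -1.47  4.21] -0.2
```

```bash
python3 -m crank '1.75 -1.45 0 0 0 0 90;1.75 -1.45 0 0 0 0 90;1.75 -1.45 0 0 0 0 90;1.75 -1.45 1 0 0 0 90;1.75 -1.45 2.4 0 0 0 90;1.75 -1.45 3.6 0 0 0 90;1.75 -1.45 4.2 0 0 0 90;1.75 -1.45 4.2 0 0 0 90;1.75 -1.45 4.2 0 0 0 90'
python3 -m crank '0 0 0 0 0 0 255;0 0 0 0 0 0 255;0 0 0 0 0 0 255;0 0 0 0 0 0 255;0 0 0 0 0 0 255;0 0 0 0 0 0 255'
python3 -m crank '0 0 -0.2 0 0 0 255;0 0 -1 0 0 0 255;0 0 -2.4 0 0 0 255;0 0 -3.4 0 0 0 255;0 0 -3.4 0 0 0 255;0 0 -3.4 0 0 0 255'
python3 - <<'E'
from h import *
print(go([.549,.187,.11]),turn(165))
E
```

```text
clock: 25.33
ee_pos: [0.4274, 0.3074, 0.0276]
ee_rot: [[0.647, 0.763, -0.003], [0.763, -0.647, -0.002], [-0.003, -0.001, -1.0]]
ft_force: [0.6, 0.5, 0.3]
gripper_width: 0.0552
grip_force: 0.0
clock: 25.83
ee_pos: [0.4288, 0.3089, 0.0299]
ee_rot: [[0.646, 0.763, 0.002], [0.763, -0.646, 0.001], [0.002, 0.001, -1.0]]
ft_force: [-0.6, -1.3, 7.0]
gripper_width: 0.0352
grip_force: 60.3
clock: 26.33
ee_pos: [0.4287, 0.3098, 0.1151]
ee_rot: [[0.645, 0.764, 0.003], [0.764, -0.645, 0.002], [0.003, 0.001, -1.0]]
ft_force: [-0.8, -0.5, -0.3]
gripper_width: 0.0354
grip_force: 60.0
[-0.65  6.85  0.21] -25.2
```

```bash
python3 -m crank '-0.65 6.85 0 0 0 -25 255;-0.65 6.85 0 0 0 -25 255;-0.65 6.85 0 0 0 -25 255;-0.65 6.85 0 0 0 -25 255;-0.65 6.85 0 0 0 -25 255;-0.65 6.85 0.8 0 0 -25 255;-0.65 6.85 2 0 0 -25 255;-0.65 6.85 2 0 0 -25 255;-0.65 6.85 2 0 0 -25 255'
python3 - <<'E'
from h import *
print(go([.549,.187,.043]),turn(165))
E
```

```text
clock: 27.08
ee_pos: [0.5462, 0.1858, 0.0618]
ee_rot: [[0.263, 0.965, -0.005], [0.965, -0.263, -0.001], [-0.002, -0.005, -1.0]]
ft_force: [-0.3, -1.2, -0.8]
gripper_width: 0.0356
grip_force: 60.2
[0.08 0.1  0.75] -0.2
```

```bash
python3 -m crank '0.05 0.05 0.4 0 0 0 255;0.05 0.05 0.7 0 0 0 255;0.05 0.05 0.75 0 0 0 255;0.05 0.05 0.75 0 0 0 255;0.05 0.05 0.75 0 0 0 255'
python3 -m crank '0 0 0 0 0 0 90;0 0 0 0 0 0 90;0 0 0 0 0 0 90;0 0 -1 0 0 0 90;0 0 -2.6 0 0 0 90;0 0 -3.6 0 0 0 90;0 0 -3.6 0 0 0 90;0 0 -3.6 0 0 0 90'
python3 - <<'E'
from h import *
for l in loupes(): print(l)
print(get_state()["qpos"])
print(go([.5935,.2305,.04]),turn(103))
E
```

```text
clock: 27.5
ee_pos: [0.5501, 0.1869, 0.0453]
ee_rot: [[0.262, 0.965, 0.001], [0.965, -0.262, 0.0], [0.0, 0.0, -1.0]]
ft_force: [0.3, 0.3, -1.5]
gripper_width: 0.0354
grip_force: 60.2
clock: 28.17
ee_pos: [0.5509, 0.1871, 0.1365]
ee_rot: [[0.262, 0.965, 0.003], [0.965, -0.262, 0.001], [0.002, 0.003, -1.0]]
ft_force: [-0.1, -0.6, -0.5]
gripper_width: 0.0552
grip_force: 0.0
('top', 'tray', 94, [0.3599, 0.3056], 0.3601, 0.3066, 17.4)
('top', 'tray', 99, [0.3719, 0.2519], 0.3724, 0.2521, 17.7)
('top', 'tray', 103, [0.4306, 0.2532], 0.4301, 0.2537, 18.0)
('top', 'dish', 39, [0.5218, 0.255], 0.523, 0.2545, 13.9)
('top', 'dish', 80, [0.546, 0.1833], 0.5479, 0.1861, 17.8)
('scene', 'tray', 86, [0.3601, 0.3067], 0.3589, 0.31, 21.2)
('scene', 'tray', 92, [0.3724, 0.2517], 0.3727, 0.2523, 21.5)
('scene', 'tray', 80, [0.4289, 0.2523], 0.4297, 0.2533, 19.0)
('scene', 'dish', 81, [0.529, 0.2525], 0.5305, 0.2531, 19.0)
('scene', 'dish', 82, [0.5492, 0.1845], 0.5511, 0.1848, 18.9)
[-37.60202812  47.23034399  25.48025915 103.96394454 -32.32254941
  36.28407459  -7.82342935]
[2.15 1.26 3.77] 61.8
```

```bash
python3 -m crank '2.15 1.25 0 0 0 62 90;2.15 1.25 0 0 0 62 90;2.15 1.25 0 0 0 62 90;2.15 1.25 0 0 0 62 90;2.15 1.25 0 0 0 62 90;2.15 1.25 0 0 0 62 90;2.15 1.25 0 0 0 62 90;2.15 1.25 0 0 0 62 90;2.15 1.25 0 0 0 62 90;2.15 1.25 0 0 0 62 90'
python3 - <<'E'
from h import *
print(go([.594,.2305,.040]),turn(103))
E
```

```text
clock: 29.1
ee_pos: [0.593, 0.2303, 0.1327]
ee_rot: [[0.976, 0.219, -0.003], [0.219, -0.976, -0.002], [-0.003, 0.001, -1.0]]
ft_force: [0.6, 0.1, -0.7]
gripper_width: 0.0551
grip_force: 0.0
[ 0.05 -0.    3.71] -0.3
```

```bash
python3 -m crank '0 0 1.5 0 0 0 90;0 0 3 0 0 0 90;0 0 3.65 0 0 0 90;0 0 3.65 0 0 0 90;0 0 3.65 0 0 0 90;0 0 3.65 0 0 0 255;0 0 3.65 0 0 0 255;0 0 3.65 0 0 0 255;0 0 3.65 0 0 0 255;0 0 3.65 0 0 0 255'
python3 -m crank '0 0 -0.2 0 0 0 255;0 0 -1 0 0 0 255;0 0 -2.4 0 0 0 255;0 0 -3.2 0 0 0 255;0 0 -3.2 0 0 0 255;0 0 -3.2 0 0 0 255'
python3 - <<'E'
from h import *
print(go([.4211,.3117,.11]),turn(140))
E
```

```text
clock: 29.93
ee_pos: [0.5957, 0.2303, 0.0456]
ee_rot: [[0.975, 0.221, 0.003], [0.221, -0.975, 0.0], [0.004, 0.0, -1.0]]
ft_force: [-0.3, -1.0, 6.9]
gripper_width: 0.0347
grip_force: 60.2
clock: 30.43
ee_pos: [0.5948, 0.2309, 0.1251]
ee_rot: [[0.975, 0.222, 0.002], [0.222, -0.975, 0.001], [0.003, -0.001, -1.0]]
ft_force: [0.3, 0.2, -1.2]
gripper_width: 0.0347
grip_force: 59.9
[-6.06 -4.69  0.59] -37.2
```

```bash
python3 -m crank '-6.05 -4.7 0 0 0 -37 255;-6.05 -4.7 0 0 0 -37 255;-6.05 -4.7 0 0 0 -37 255;-6.05 -4.7 0 0 0 -37 255;-6.05 -4.7 0 0 0 -37 255;-6.05 -4.7 0.5 0 0 -37 255;-6.05 -4.7 1.5 0 0 -37 255;-6.05 -4.7 2.4 0 0 -37 255;-6.05 -4.7 2.4 0 0 -37 255;-6.05 -4.7 2.4 0 0 -37 255'
python3 - <<'E'
from h import *
print(go([.4215,.3115,.034]),turn(140))
E
```

```text
clock: 31.27
ee_pos: [0.4194, 0.3109, 0.0625]
ee_rot: [[0.646, 0.763, -0.003], [0.763, -0.646, -0.002], [-0.004, -0.002, -1.0]]
ft_force: [1.0, 0.0, -0.3]
gripper_width: 0.035
grip_force: 60.0
[0.08 0.05 1.14] -0.2
```

Next fresh: cell_1 (.372,.2515), with axis 50 or 140 both clear.

```bash
python3 -m crank '0.05 0 0.6 0 0 0 255;0.05 0 1.1 0 0 0 255;0.05 0 1.15 0 0 0 255;0.05 0 1.15 0 0 0 255;0.05 0 1.15 0 0 0 255'
python3 -m crank '0 0 0 0 0 0 90;0 0 0 0 0 0 90;0 0 0 0 0 0 90;0 0 -1 0 0 0 90;0 0 -2.6 0 0 0 90;0 0 -4 0 0 0 90;0 0 -4 0 0 0 90;0 0 -4 0 0 0 90'
python3 - <<'E'
from h import *
for l in loupes(): print(l)
print(go([.3725,.2517,.028]),turn(140))
E
```

```text
clock: 31.68
ee_pos: [0.422, 0.3126, 0.0358]
ee_rot: [[0.646, 0.763, 0.001], [0.763, -0.646, 0.0], [0.001, 0.0, -1.0]]
ft_force: [-0.8, 0.3, -1.0]
gripper_width: 0.0351
grip_force: 60.1
clock: 32.35
ee_pos: [0.4225, 0.3133, 0.1369]
ee_rot: [[0.645, 0.764, 0.004], [0.764, -0.645, 0.003], [0.004, 0.001, -1.0]]
ft_force: [-1.3, 0.4, -0.8]
gripper_width: 0.0557
grip_force: 0.0
('top', 'tray', 94, [0.3601, 0.3057], 0.3603, 0.3069, 17.8)
('top', 'tray', 102, [0.372, 0.2517], 0.3718, 0.2522, 18.0)
('top', 'tray', 104, [0.422, 0.3119], 0.4219, 0.3125, 18.1)
('top', 'tray', 102, [0.4299, 0.2529], 0.4293, 0.2532, 18.2)
('top', 'dish', 105, [0.5261, 0.2535], 0.526, 0.2537, 17.7)
('top', 'dish', 103, [0.5481, 0.1861], 0.5478, 0.186, 18.3)
('scene', 'tray', 88, [0.3596, 0.3066], 0.3605, 0.3064, 19.4)
('scene', 'tray', 93, [0.3714, 0.2516], 0.3736, 0.2515, 20.2)
('scene', 'tray', 82, [0.4223, 0.3114], 0.4228, 0.3142, 19.6)
('scene', 'tray', 81, [0.4297, 0.2526], 0.43, 0.2532, 18.7)
('scene', 'dish', 78, [0.5295, 0.2523], 0.5293, 0.253, 19.4)
('scene', 'dish', 79, [0.5493, 0.1847], 0.5512, 0.1869, 19.4)
[-3.11  0.1   4.27] -0.2
```

```bash
python3 -m crank '-3.1 0.1 0 0 0 0 90;-3.1 0.1 0 0 0 0 90;-3.1 0.1 0 0 0 0 90;-3.1 0.1 0 0 0 0 90;-3.1 0.1 1 0 0 0 90;-3.1 0.1 2.4 0 0 0 90;-3.1 0.1 3.6 0 0 0 90;-3.1 0.1 4.25 0 0 0 90;-3.1 0.1 4.25 0 0 0 90;-3.1 0.1 4.25 0 0 0 90'
python3 -m crank '0 0 0 0 0 0 255;0 0 0 0 0 0 255;0 0 0 0 0 0 255;0 0 0 0 0 0 255;0 0 0 0 0 0 255;0 0 0 0 0 0 255'
python3 -m crank '0 0 -0.2 0 0 0 255;0 0 -1 0 0 0 255;0 0 -2.4 0 0 0 255;0 0 -3.4 0 0 0 255;0 0 -3.4 0 0 0 255;0 0 -3.4 0 0 0 255'
python3 - <<'E'
from h import *
print(go([.591,.231,.11]),turn(103))
E
```

```text
clock: 33.28
ee_pos: [0.3744, 0.2521, 0.0279]
ee_rot: [[0.647, 0.763, -0.001], [0.763, -0.647, -0.001], [-0.001, -0.0, -1.0]]
ft_force: [0.2, -0.1, 1.1]
gripper_width: 0.0553
grip_force: 0.0
clock: 33.78
ee_pos: [0.3747, 0.2524, 0.03]
ee_rot: [[0.646, 0.764, 0.002], [0.764, -0.646, 0.001], [0.002, 0.002, -1.0]]
ft_force: [1.4, 0.8, 7.1]
gripper_width: 0.035
grip_force: 60.2
clock: 34.28
ee_pos: [0.3742, 0.2528, 0.1153]
ee_rot: [[0.645, 0.764, 0.002], [0.764, -0.645, 0.001], [0.002, 0.001, -1.0]]
ft_force: [-0.4, 0.1, -0.9]
gripper_width: 0.0354
grip_force: 60.1
[4.92 7.19 0.23] 36.8
```

```bash
python3 -m crank '4.9 7.2 0 0 0 37 255;4.9 7.2 0 0 0 37 255;4.9 7.2 0 0 0 37 255;4.9 7.2 0 0 0 37 255;4.9 7.2 0 0 0 37 255;4.9 7.2 0 0 0 37 255;4.9 7.2 1 0 0 37 255;4.9 7.2 2 0 0 37 255;4.9 7.2 2 0 0 37 255;4.9 7.2 2 0 0 37 255'
python3 - <<'E'
from h import *
print(go([.591,.231,.043]),turn(103))
E
```

```text
clock: 35.12
ee_pos: [0.5883, 0.229, 0.0617]
ee_rot: [[0.975, 0.221, -0.006], [0.221, -0.975, -0.001], [-0.006, -0.0, -1.0]]
ft_force: [-0.2, -1.0, 0.5]
gripper_width: 0.0354
grip_force: 60.1
[ 0.13 -0.05  0.75] -0.3
```

```bash
python3 -m crank '0.1 0 0.4 0 0 0 255;0.1 0 0.7 0 0 0 255;0.1 0 0.75 0 0 0 255;0.1 0 0.75 0 0 0 255;0.1 0 0.75 0 0 0 255'
python3 -m crank '0 0 0 0 0 0 90;0 0 0 0 0 0 90;0 0 0 0 0 0 90;0 0 -1 0 0 0 90;0 0 -2.6 0 0 0 90;0 0 -8.6 0 0 0 90;0 0 -8.6 0 0 0 90;0 0 -8.6 0 0 0 90;0 0 -8.6 0 0 0 90;0 0 -8.6 0 0 0 90'
python3 - <<'E'
from h import *
s=get_state();print(s["ee_pos"],s["qpos"])
print(go([.50,.40,.27]),turn(40))
E
python3 -m crank '-3.5 -3 0 0 0 -60 90;-3.5 -3 0 0 0 -60 90;-3.5 -3 0 0 0 -60 90;-3.5 -3 0 0 0 -60 90;-3.5 -3 0 0 0 -60 90;-3.5 -3 0 0 0 -60 90;-3.5 -3 0 0 0 -60 90;-3.5 -3 0 0 0 -60 90;-3.5 -3 0 0 0 -60 90'
python3 - <<'E'
from h import *
for l in loupes(): print(l)
im,_=save("scene","s5"); a,d=save("top","t5")
x,y=map(int,proj("scene",[.48,.27,.05])); A=cv2.resize(im[y-45:y+45,x-60:x+60],None,fx=4,fy=4)[:,40:440]
x,y=map(int,proj("top",[.48,.3,.05])); B=cv2.resize(a[y-50:y+40,x-50:x+50],None,fx=4,fy=4)
cv2.imwrite("pics/z5.png",np.hstack([A,B])[:,:,::-1])
s=get_state();print(s["qpos"],go([.517,.449,.27]),turn(40))
E
```

```text
clock: 35.53
ee_pos: [0.5929, 0.2299, 0.0455]
ee_rot: [[0.975, 0.221, -0.0], [0.221, -0.975, -0.0], [-0.0, 0.0, -1.0]]
ft_force: [-0.7, -0.2, 0.0]
gripper_width: 0.0356
grip_force: 60.1
clock: 36.37
ee_pos: [0.5964, 0.2293, 0.2671]
ee_rot: [[0.975, 0.221, 0.011], [0.221, -0.975, 0.002], [0.011, 0.0, -1.0]]
ft_force: [1.3, -0.7, 0.3]
gripper_width: 0.055
grip_force: 0.0
[0.59642506 0.2293075  0.26711236] [-49.3786381   47.25740476  50.2784306   87.60407632 -39.25548133
  63.25395088 -67.62608094]
[-2.25 -7.51 -0.14] 62.8
clock: 37.12
ee_pos: [0.4906, 0.2835, 0.26]
ee_rot: [[0.291, 0.957, -0.001], [0.957, -0.291, -0.0], [-0.0, -0.001, -1.0]]
ft_force: [0.3, 0.5, -0.5]
gripper_width: 0.0553
grip_force: 0.0
('top', 'tray', 87, [0.3607, 0.306], 0.3601, 0.3075, 17.4)
('top', 'tray', 102, [0.4224, 0.3119], 0.4219, 0.313, 18.1)
('top', 'tray', 103, [0.4304, 0.2532], 0.43, 0.2531, 17.7)
('top', 'dish', 105, [0.5262, 0.2536], 0.5263, 0.2542, 18.0)
('top', 'dish', 103, [0.5481, 0.1862], 0.548, 0.1863, 18.1)
('top', 'dish', 101, [0.5882, 0.2291], 0.5887, 0.23, 18.2)
('scene', 'tray', 90, [0.3595, 0.3067], 0.3591, 0.3084, 20.8)
('scene', 'tray', 82, [0.4219, 0.311], 0.4229, 0.3129, 19.9)
('scene', 'tray', 82, [0.4296, 0.2529], 0.432, 0.2543, 20.3)
('scene', 'dish', 84, [0.5289, 0.252], 0.53, 0.2531, 20.9)
('scene', 'dish', 79, [0.5496, 0.1852], 0.5516, 0.1895, 21.4)
('scene', 'dish', 27, [0.5795, 0.2296], 0.5767, 0.2291, 17.4)
[-54.37765745  37.5457703   34.57383104  99.91112508 -26.44525862
  50.95271508 -25.6307759 ] [ 6.63 -0.97 -0.41] -57.3
```

View pics/z5.png

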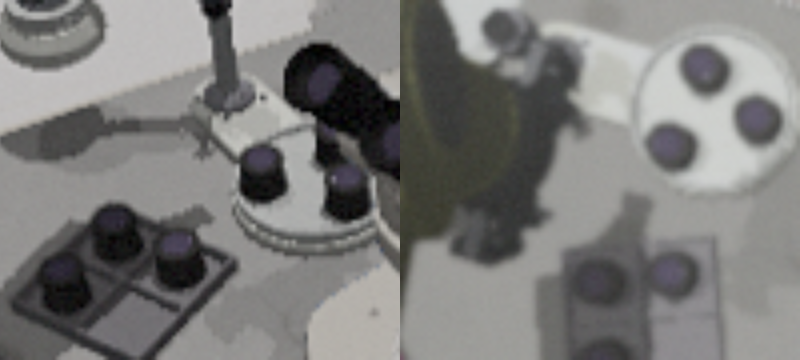

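```bash
python3 -m crank '6.6 -1 -0.4 0 0 -57 90;6.6 -1 -0.4 0 0 -57 90;6.6 -1 -0.4 0 0 -57 90;6.6 -1 -0.4 0 0 -57 90;6.6 -1 -0.4 0 0 -57 90;6.6 -1 -0.4 0 0 -57 90;6.6 -1 -0.4 0 0 -57 100;6.6 -1 -0.4 0 0 -57 100;6.6 -1 -0.4 0 0 -57 100;6.6 -1 -0.4 0 0 -57 100'
python3 - <<'E'
from h import *
for n in("scene","top"):
    W=cloud(n,vision.grab_frame(n)[1]).reshape(-1,3)
    q=W[(np.hypot(W[:,0]-.516,W[:,1]-.45)<.03)&(W[:,2]>.15)&(W[:,2]<.19)];print(n,len(q),np.median(q,0) if len(q) else 0, q.min(0) if len(q) else 0,q.max(0) if len(q) else 0)
s=get_state();print(s["qpos"],go([.517,.448,.164]),turn(40))
E
```

```text
clock: 38.15
ee_pos: [0.5158, 0.4485, 0.2697]
ee_rot: [[-0.637, 0.771, -0.001], [0.771, 0.637, -0.001], [0.0, -0.001, -1.0]]
ft_force: [-0.8, 1.8, 0.2]
gripper_width: 0.0518
grip_force: 0.0
scene 96 [0.50882056 0.44619855 0.17382715] [0.49822533 0.43590705 0.15006355] [0.523502   0.46314137 0.18896598]
top 90 [0.51002571 0.44522874 0.18168088] [0.4981913  0.43869277 0.15028432] [0.52213857 0.46129466 0.18929664]
[-54.03307174  43.81243842  19.01806901  77.05538642 -14.85404071
  61.62380533   6.72065038] [-0.05  0.03  4.23] -0.4
```

```bash
python3 - <<'E'
from h import *
print(go([.512,.449,.164]))
E
python3 -m crank '0.1 -0.1 0 0 0 0 100;0.1 -0.1 2 0 0 0 100;0.1 -0.1 4 0 0 0 100;0.1 -0.1 4.2 0 0 0 100;0.1 -0.1 4.2 0 0 0 100;0.1 -0.1 4.2 0 0 0 160;0.1 -0.1 4.2 0 0 0 160;0.1 -0.1 4.2 0 0 0 160'
python3 - <<'E'
from h import *
s=get_state();print(np.round(s["ee_pos"],4),s["gripper_width"],s["qpos"])
H=np.array([.597,.349]);R=np.array(s["ee_rot"]);p=np.array(s["ee_pos"])
for i in range(1,18):
    th=np.radians(129-7*i+360); th=np.radians(129+7*i); t=np.r_[H+.133*np.array([np.cos(th),np.sin(th)]),.164]
    print(i*7,np.round(R.T@(t-p)/.025,2))
E
```

```text
[ 0.11 -0.1   4.23]
clock: 38.92
ee_pos: [0.5139, 0.4499, 0.1677]
ee_rot: [[-0.639, 0.769, 0.003], [0.769, 0.639, 0.003], [-0.0, 0.004, -1.0]]
ft_force: [0.0, -0.5, -0.1]
gripper_width: 0.0315
grip_force: 0.0
[0.5139 0.4499 0.1677] 0.0314791787171817 [-53.38328831  49.62213737  16.7671234   83.4952705  -16.87093378
  49.11436592   8.58727131]
7 [ 0.06 -0.6   0.15]
14 [-0.05 -1.24  0.14]
21 [-0.24 -1.87  0.14]
28 [-0.5  -2.46  0.14]
35 [-0.83 -3.02  0.14]
42 [-1.23 -3.53  0.13]
49 [-1.69 -3.99  0.13]
56 [-2.2  -4.4   0.13]
63 [-2.75 -4.73  0.13]
70 [-3.35 -5.    0.13]
77 [-3.97 -5.19  0.13]
84 [-4.6  -5.31  0.13]
91 [-5.25 -5.35  0.13]
98 [-5.9  -5.3   0.13]
105 [-6.54 -5.18  0.13]
112 [-7.16 -4.98  0.13]
119 [-7.75 -4.71  0.13]
```

```bash
python3 -m crank '0.06 -0.6 0.1 0 0 -7 160;-0.05 -1.24 0.1 0 0 -14 160;-0.24 -1.87 0.1 0 0 -21 160;-0.5 -2.46 0.1 0 0 -28 160;-0.83 -3.02 0.1 0 0 -35 160;-1.23 -3.53 0.1 0 0 -42 160;-1.69 -3.99 0.1 0 0 -49 160;-2.2 -4.4 0.1 0 0 -56 160;-2.75 -4.73 0.1 0 0 -63 160;-2.75 -4.73 0.1 0 0 -63 160'
python3 - <<'E'
from h import *
s=get_state();print(np.round(s["ee_pos"],4),s["gripper_width"],s["qpos"])
H=np.array([.597,.349]);R=np.array(s["ee_rot"]);p=np.array(s["ee_pos"])
for a in list(range(70,120,7))+[119,123,125]:
    th=np.radians(129+a); t=np.r_[H+.133*np.array([np.cos(th),np.sin(th)]),.164]
    print(a,np.round(R.T@(t-p)/.025,2))
E
```

```text
clock: 39.75
ee_pos: [0.4679, 0.3168, 0.1647]
ee_rot: [[-0.976, -0.219, 0.003], [-0.219, 0.976, -0.001], [-0.003, -0.002, -1.0]]
ft_force: [-0.3, -1.4, 0.0]
gripper_width: 0.0318
grip_force: 0.0
[0.4679 0.3168 0.1647] 0.03184189096061524 [-37.34255214  40.64066657  -2.57936059 104.71945858   3.23758936
  34.62468461  60.6676675 ]
70 [-0.03 -0.46  0.03]
77 [-0.15 -1.1   0.03]
84 [-0.33 -1.73  0.03]
91 [-0.6  -2.32  0.03]
98 [-0.93 -2.88  0.03]
105 [-1.33 -3.39  0.04]
112 [-1.79 -3.85  0.04]
119 [-2.3  -4.25  0.04]
119 [-2.3  -4.25  0.04]
123 [-2.61 -4.45  0.04]
125 [-2.77 -4.54  0.04]
```

```bash
python3 -m crank '-0.03 -0.46 0 0 0 -7 160;-0.15 -1.1 0 0 0 -14 160;-0.33 -1.73 0 0 0 -21 160;-0.6 -2.32 0 0 0 -28 160;-0.93 -2.88 0 0 0 -35 160;-1.33 -3.39 0 0 0 -42 160;-1.79 -3.85 0 0 0 -47 160;-2.3 -4.25 0 0 0 -50 160;-2.75 -4.5 0 0 0 -50 160;-2.75 -4.5 0 0 0 -50 160'
python3 -m crank '0 -0.1 0 0 0 0 160;0 -0.1 0 0 0 0 160;0 0.2 0 0 0 0 110;0 0.2 0 0 0 0 110;0 0.2 0 0 0 0 110;0 0.2 -2 0 0 0 110;0 0.2 -6 0 0 0 110;0 0.2 -10.6 0 0 0 110;0 0.2 -10.6 0 0 0 110;0 0.2 -10.6 0 0 0 110'
python3 - <<'E'
from h import *
n="scene";W=cloud(n,vision.grab_frame(n)[1]).reshape(-1,3)
q=W[(np.hypot(W[:,0]-.555,W[:,1]-.223)<.05)&(W[:,2]>.178)&(W[:,2]<.2)];print(n,len(q),np.median(q,0) if len(q) else 0)
s=get_state();print(s["qpos"]);print(go([.44,.15,.43]),go([.4348,-.3531,.43]))
for l in loupes(): print(l)
E
```

```text
clock: 40.58
ee_pos: [0.561, 0.2248, 0.1635]
ee_rot: [[-0.464, -0.886, 0.004], [-0.886, 0.464, -0.0], [-0.002, -0.004, -1.0]]
ft_force: [-0.6, -0.9, -0.2]
gripper_width: 0.0319
grip_force: 0.0
clock: 41.42
ee_pos: [0.5522, 0.2284, 0.3732]
ee_rot: [[-0.457, -0.89, -0.001], [-0.89, 0.457, -0.0], [0.001, 0.0, -1.0]]
ft_force: [0.8, 0.2, -1.4]
gripper_width: 0.0483
grip_force: 0.0
scene 35 [0.55641886 0.22173988 0.18298666]
[-13.64931481  30.56399503 -23.4206323   82.14677567  12.59168661
  68.95792322 114.2609429 ]
[ 4.97  2.62 -1.99] [22.96 -6.41 -2.15]
('top', 'dish', 68, [0.5463, 0.1809], 0.5482, 0.1853, 17.5)
('scene', 'tray', 66, [0.3613, 0.3031], 0.3616, 0.3069, 20.1)
('scene', 'tray', 82, [0.4224, 0.3119], 0.4246, 0.313, 19.9)
('scene', 'tray', 87, [0.4291, 0.2524], 0.4302, 0.2529, 20.1)
('scene', 'dish', 82, [0.5292, 0.2522], 0.5303, 0.2527, 20.1)
('scene', 'dish', 79, [0.5499, 0.1851], 0.5515, 0.1857, 18.7)
```

```bash
python3 -m crank '5 2.6 -2.1 0 0 0 110;5 2.6 -2.1 0 0 0 110;5 2.6 -2.1 0 0 0 110;5 2.6 -2.1 0 0 0 110;23 -6.4 -2.1 0 0 7 110;23 -6.4 -2.1 0 0 14 110;23 -6.4 -2.1 0 0 21 110;23 -6.4 -2.1 0 0 28 110;23 -6.4 -2.1 0 0 35 110;23 -6.4 -2.1 0 0 42 110'
python3 - <<'E'
from h import *
s=get_state();print(s["qpos"]);print(go([.4205,-.2948,.43]),turn(103.8))
E
```

```text
clock: 42.4
ee_pos: [0.4337, -0.1049, 0.4225]
ee_rot: [[-0.937, -0.349, -0.003], [-0.349, 0.937, -0.0], [0.003, 0.001, -1.0]]
ft_force: [1.5, 0.5, 0.6]
gripper_width: 0.0483
grip_force: 0.0
[ 15.30004153  13.86998761 -10.08727845 101.19114699   2.67881818
  65.33799639 114.81209586]
[ 3.15 -6.93 -0.3 ] 6.6
```

```bash
python3 -m crank '3.1 -6.6 0 0 0 6.6 110;3.1 -6.6 0 0 0 6.6 110;3.1 -6.6 0 0 0 6.6 110;3.1 -6.6 0 0 0 6.6 110;3.1 -6.6 0 0 0 6.6 110;3.1 -6.6 4 0 0 6.6 110;3.1 -6.6 8 0 0 6.6 110;3.1 -6.6 11 0 0 6.6 110;3.1 -6.6 11 0 0 6.6 110;3.1 -6.6 11 0 0 6.6 110'
python3 - <<'E'
from h import *
print(go([.4205,-.2948,.064]),turn(103.8))
E
```

```text
clock: 43.23
ee_pos: [0.4198, -0.2841, 0.2127]
ee_rot: [[-0.97, -0.245, -0.002], [-0.245, 0.97, 0.001], [0.002, 0.001, -1.0]]
ft_force: [0.9, 0.1, -0.2]
gripper_width: 0.0489
grip_force: 0.0
[ 0.07 -0.43  5.95] 0.4
```

```bash
python3 -m crank '0 -0.3 1.5 0 0 0.4 110;0 -0.3 3 0 0 0.4 110;0 -0.3 3.5 0 0 0.4 110;0 -0.3 3.5 0 0 0.4 110;0 -0.3 3.5 0 0 0.4 110;0 -0.3 3.5 0 0 0.4 110'
python3 - <<'E'
from h import *
print(go([.4205,-.2948,.064]),turn(103.8))
E
```

```text
clock: 43.73
ee_pos: [0.4232, -0.2923, 0.1285]
ee_rot: [[-0.971, -0.238, 0.0], [-0.238, 0.971, -0.001], [0.0, -0.001, -1.0]]
ft_force: [0.2, 0.3, 1.5]
gripper_width: 0.0486
grip_force: 0.0
[ 0.13 -0.07  2.58] -0.0
```

```bash
python3 -m crank '0.1 -0.1 1.3 0 0 0 110;0.1 -0.1 2.4 0 0 0 110;0.1 -0.1 2.5 0 0 0 110;0.1 -0.1 2.5 0 0 0 110;0.1 -0.1 2.5 0 0 0 255;0.1 -0.1 2.5 0 0 0 255;0.1 -0.1 2.5 0 0 0 255;0.1 -0.1 2.5 0 0 0 255;0.1 -0.1 2.5 0 0 0 255'
python3 - <<'E'
from h import *
s=get_state();print(s["gripper_width"],go([.4348,-.3531,.064]),turn(103.8))
E
```

```text
clock: 44.48
ee_pos: [0.4221, -0.2958, 0.0673]
ee_rot: [[-0.971, -0.238, 0.002], [-0.238, 0.971, -0.002], [-0.002, -0.003, -1.0]]
ft_force: [-0.4, 0.4, 7.0]
gripper_width: 0.014
grip_force: 59.8
0.014034248932446461 [ 0.06 -2.35  0.14] -0.0
```

```bash
python3 -m crank '0 -0.7 0 0 0 0 255;0 -1.4 0 0 0 0 255;0 -2 0 0 0 0 255;0 -2.35 0 0 0 0 255;0 -2.35 0 0 0 0 255;0 -2.35 0 0 0 0 255;0 -2.35 0 0 0 0 255'
python3 - <<'E'
from h import *
s=get_state();print(s["gripper_width"],go([.4348,-.3531,.064]))
E
```

```text
clock: 45.07
ee_pos: [0.4369, -0.3541, 0.0673]
ee_rot: [[-0.971, -0.238, 0.004], [-0.238, 0.971, -0.004], [-0.003, -0.005, -1.0]]
ft_force: [0.3, -1.2, 7.6]
gripper_width: 0.0139
grip_force: 59.8
0.0139430063618626 [0.07 0.06 0.13]
```

```bash
python3 -m crank '0 0.05 0 0 0 0 255;0 0.05 0 0 0 0 255;0 0.05 0 0 0 0 255;0 0.05 0 0 0 0 110;0 0.05 0 0 0 0 110;0 0.05 0 0 0 0 110;0 0.05 -2 0 0 0 110;0 0.05 -5 0 0 0 110;0 0.05 -9 0 0 0 110;0 0.05 -12 0 0 0 110'
python3 -m crank '0 0 -2 0 0 0 110;0 0 -2 0 0 0 110;0 0 -2 0 0 0 110;0 0 -2 0 0 0 110'
python3 - <<'E'
from h import *
im,d=save("scene","s6");W=cloud("scene",d).reshape(-1,3)
s=W[(np.hypot(W[:,0]-.434,W[:,1]+.35)<.04)&(W[:,2]>.06)&(W[:,2]<.075)];print(len(s),np.median(s,0))
x,y=map(int,proj("scene",[.43,-.33,.05])); b=cv2.resize(im[y-40:y+25,x-35:x+35],None,fx=5,fy=5)
x,y=map(int,proj("scene",[.48,.27,.05])); A=cv2.resize(im[y-40:y+25,x-50:x+60],None,fx=4,fy=5)
cv2.imwrite("pics/z6.png",np.hstack([b,A])[:,:,::-1])
for l in loupes(): print(l)
s=get_state();print(s["clock"],s["ee_pos"])
E
```

```text
clock: 45.9
ee_pos: [0.434, -0.3505, 0.2334]
ee_rot: [[-0.971, -0.238, -0.002], [-0.238, 0.971, 0.001], [0.002, 0.001, -1.0]]
ft_force: [0.7, -1.4, -0.2]
gripper_width: 0.0484
grip_force: 0.0
clock: 46.23
ee_pos: [0.4344, -0.3507, 0.2818]
ee_rot: [[-0.971, -0.238, -0.001], [-0.238, 0.971, -0.0], [0.001, 0.0, -1.0]]
ft_force: [-0.5, -0.4, -1.1]
gripper_width: 0.0486
grip_force: 0.0
58 [ 0.43184159 -0.35427575  0.06627079]
('top', 'tray', 91, [0.3602, 0.3057], 0.36, 0.3075, 17.4)
('top', 'tray', 102, [0.4221, 0.3117], 0.4224, 0.3129, 18.0)
('top', 'tray', 102, [0.4301, 0.2533], 0.4303, 0.2533, 18.1)
('top', 'dish', 47, [0.519, 0.2578], 0.5246, 0.2546, 17.5)
('top', 'dish', 68, [0.5463, 0.1808], 0.5481, 0.185, 17.3)
('scene', 'tray', 33, [0.4334, 0.2447], 0.4322, 0.2461, 15.5)
('scene', 'dish', 76, [0.5283, 0.2518], 0.5288, 0.253, 18.3)
('scene', 'dish', 82, [0.5494, 0.184], 0.5517, 0.1859, 20.2)
46.3833 [ 0.43373762 -0.3502229   0.2799524 ]
```

View pics/z6.png

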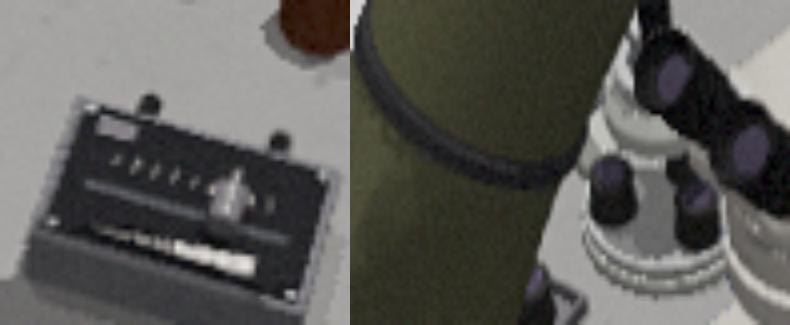

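```bash
python3 -c "
from h import *
print(order.job_done())"
```

```text
the job is handed in; nothing more can be done
None
```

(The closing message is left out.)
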